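# Open the slide-lid hardware case and pack its bottom layer

## Task

Open the plywood hardware case on the sloped stand: raise the low end of its sliding lid over the stop lip, draw the lid down the slope until it is clear of its grooves, and lay it flat on the table with its handle up. Then stand the cardboard carton on the floor of the empty bay at the case's low end, and only after that lay the divider plate, handle up, over the whole bottom layer so that it sits flat on its two cleats. Set each thing down rather than dropping it, and leave the other things on the table where they are.

Things in the scene. Friction and masses are not known exactly. Their poses are not given: they have to be found in the camera images.
- case: Open-topped plywood case, 228 long x 158 wide x 101 high, fixed on a stand that slopes it 27 deg. Origin: centre of its underside, 78 above the table. x runs up the slope (-x: low end, towards the robot), y across, z square to its floor. Numbers for the case below are mm in this frame. Inside clear opening x -100..100, y -65..65, open to above once the lid is off; floor top z 8
- ledge (a point): Front end of the groove on the +y side, at its floor (x 30, y 69, z 84). Side walls are 14 thick: inner 8 mm end at z 84 as ledges for the lid; outer 6 mm rise to z 90 as cheeks, lid play 2 mm a side. For x 30..114 only, rails z 95..101 close the grooves (z 84..95) from above; they do not overhang the opening. End wall at x 100..114 up to z 101
- lip (a point): Middle of the top of the stop lip (x -111, y 0, z 90). The low end wall (x -114..-100) ends at z 84 and carries the lip, x -114..-108, 6 mm high, over its whole width; the lid's end lies behind it
- bay (a point): Centre of the floor of the empty low-end bay (x -36, y 0, z 8). The bay spans x -84..12 and y -65..65, between the low-end cleat board and a partition. The other bay holds two fixed round tubs, tops at z 50
- seat (a point): Middle of the place of the divider's underside when seated (x 0, y 0, z 60). It lies on the top edges (z 60) of a cleat board inside each end (x -100..-84 and 84..100, the two cleats) and of the partition (x 12..18), within the clear opening 200 x 130
- lid: Sliding plywood lid, 205 (x) x 142 (y) x 6 thick, about 130 g, loose. Origin: centre of its underside; z out of its upper face. At the start it lies on the ledges, axes along the case's, low end 1 mm behind the lip, tail 68 under the rails. It tips about its tail: the low end can rise about 14 (4 deg) and must rise over 6. Drawn 70 down the slope it is out of the grooves
- lid_grip (a point): Point on the lid's wooden handle batten, mid length (lid frame x -80, y 0, z 18). The batten runs across the lid near its low end: 14 thick (lid x -87..-73), 110 long (y -55..55), 20 high (z 6..26)
- lid_end (a point): Lower edge of the lid's low end, at the middle (lid frame x -102.5, y 0, z 0). For laying the lid down: apart from the carton and the divider, the table beside the stand is clear on both sides, from 0.53 to 0.77 m ahead of the robot and out to 0.4 m from its middle line
- lid_tail (a point): Middle of the lid's high end, at half thickness (lid frame x 102.5, y 0, z 3)
- carton: Small brown cardboard carton with a paper label, 66 (x) x 46 (y) x 48 high, 130 to 250 g, loose, standing on the table left or right of the stand, nearer the robot. Origin: centre of its underside, z up
- carton_top (a point): Centre of the carton's top, 48 mm above its origin
- divider: Plywood divider plate, 190 (x) x 116 (y) x 5 thick, about 110 g, loose, flat on the table on the other side of the stand than the carton. Origin: centre of its underside, z up. A wooden handle bar stands across its middle: 12 thick (x -6..6), 100 long (y -50..50), 15 high (z 5..20). Seated in the case its x lies along the case's x, either way round
- hammer: Bystander: hammer lying at the left along x, about 300 long, y about 0.48 m
- screwdriver: Bystander: screwdriver lying in front of the stand, to the right
- marker: Bystander: black marker pen, 125 long, 14 thick, lying in front of the stand, to the left
- tape_roll: Bystander: roll of blue tape lying flat at the right, 104 across, 48 high
- tape_measure: Bystander: tape measure standing at the right, 72 x 34 x 62 high
- mug: Bystander: white mug at the left, 80 across, 90 high

How it is judged:
On the way, in this order (a step that is already met when the one before it is completed fails the run):
1. the lid's low end is over the stop lip and drawn out past it, its tail still in the grooves (x of lid_end in the frame of case between -0.165 and -0.116 m and z of lid_end in the frame of case above 0.087 m and x of lid_tail in the frame of case between 0.03 and 0.1 m and z of lid_tail in the frame of case between 0.08 and 0.098 m), for 0.05 s.
2. the lid lies flat on the table, handle up (height (world z) of lid below 0.008 m and angle between lid's own z axis and vertical below 0.06 rad and linear speed of lid below 0.02 m/s and contact force between lid and the fingers below 0.1 N), for 0.2 s.
3. the carton stands on the floor of the empty bay, let go, the divider not yet over it (x of carton in the frame of case between -0.084 and 0.012 m and y of carton in the frame of case between -0.055 and 0.055 m and z of carton in the frame of case below 0.012 m and z of carton_top in the frame of case above 0.05 m and angle between the z axis of carton and the z axis of case, either way round below 0.1 rad and contact force between carton and the fingers below 0.1 N and horizontal distance between divider and seat above 0.1 m), for 0.2 s.
4. the divider plate lies flat on its cleats, handle up (x of divider in the frame of seat between -0.01 and 0.01 m and y of divider in the frame of seat between -0.012 and 0.012 m and z of divider in the frame of seat between -0.004 and 0.004 m and angle between the z axis of divider and the z axis of case, either way round below 0.05 rad and angle between the x axis of divider and the x axis of case, either way round below 0.15 rad), for 0.2 s.
At the end, for the whole second after the job is handed in: Lid flat on the table, handle up (within 8 mm, 3.4 deg). Carton upright on the floor of the low-end bay (within 4 mm, 5.7 deg). Divider handle up on both cleats (within 4 mm in height, 10 mm along, 12 mm across, 2.9 deg flat, 8.6 deg in line). All three at rest (all of step 4 and height (world z) of lid below 0.008 m and angle between lid's own z axis and vertical below 0.06 rad and x of carton in the frame of case between -0.084 and 0.012 m and y of carton in the frame of case between -0.055 and 0.055 m and z of carton in the frame of case below 0.012 m and z of carton_top in the frame of case above 0.05 m and angle between the z axis of carton and the z axis of case, either way round below 0.1 rad and linear speed of each of lid, carton, divider below 0.02 m/s); the robot touches nothing.
It fails at once if the lid is dropped (falls free for more than about 25 mm) (contact force between lid and anything else below 0.001 N and linear speed of lid above 0.7 m/s).
It fails at once if the carton is dropped (falls free for more than about 25 mm) (contact force between carton and anything else below 0.001 N and linear speed of carton above 0.7 m/s).
It fails at once if the divider is dropped (falls free for more than about 25 mm) (contact force between divider and anything else below 0.001 N and linear speed of divider above 0.7 m/s).
It fails at once if another thing on the table is pushed more than 40 mm (distance of any of hammer, screwdriver, marker, tape_roll, tape_measure, mug from where it was at the start of the episode above 0.04 m).
It fails at once if the mug or tape measure is knocked over (angle between any of mug, tape_measure's own z axis and vertical above 0.6 rad).
It also fails if it takes over 72 s, if anything falls off the work surface, if the arm or the gripper's body presses on something with over 40 N, if the wrist force passes 120 N, or if a joint passes its speed limit or range.

## Robot

A 7-joint arm with a two-finger parallel gripper is mounted at the origin on the work surface. World frame = base frame: x ahead of the robot, y to its left, z up, the work surface at z = 0. Lengths are in m, angles in rad, forces in N, time in s.
With the tool pointing down it reaches from about 0.425 to 1.025 m from the base axis. Payload 3.6 kg.
Tool frame: the origin (TCP) lies on the centre line of the jaws, within the pads' length; the fingertips stand tip_extent ahead of it and the grasp point (between the pads) lies 6 mm ahead of it (tip_extent is the distance from the TCP to the fingertips, in m); z points along the fingers, x is the direction in which the jaws open and shut, and the axes are right-handed (so a half turn about z gives the same grasp; the last joint's range is limited). The gripper opens to 85 mm and grips with 20 to 120 N. Pads are 22 mm wide; open, the fingers measure 114 mm over their backs; the gripper's body (76 mm by 85 mm) begins 54 mm behind the grasp point. The pads swing forward as they close: fully open they stand 13 mm farther back than shut.
Start: joints at [-1.242, 0.591, 0.048, 1.609, -0.033, 0.943, -0.034], TCP at [0.297, 0.661, 0.256] pointing down, gripper open.
Joint ranges: [-2.69, 2.69], [-0.47, 2.24], [-1.27, 1.36], [0.19, 2.51], [-1.53, 4.68], [0.08, 2.07], [-3.09, 3.09]. Speed limits (rad/s): [2.57, 2.57, 3.14, 3.14, 3.14, 3.14, 3.14].

## Interface

Orientations are given as a unit quaternion [w, x, y, z].
In Python, from plant import get_obs, snapshot, finish_job, tip_extent gives the robot as it stands.
- The arm moves only by the tool servo_tool, never from a script. Its argument "moves" is a list of rows, each a list of 7 numbers: the shift along the tool's x, y, z in units of 50 mm (1.0 is 50 mm), then the turn, a rotation vector about the tool's x, y, z in units of 5 degrees (1.0 is 5 degrees), then the finger opening in mm, from 0 to 85.4. In form: [[dx, dy, dz, ax, ay, az, gripper], ...]. A call has 1 to 12 rows; each row shifts and turns the commanded pose from where the row before left it, along the tool's axes as they then stand; what a row does not reach is not made up. A row lasts 1/8 s, in which the tool goes at most 62.5 mm and 10.7 degrees, less where a joint would pass 70% of its speed; a pose out of reach is approached as far as the arm can. A call is refused whole if a number of a shift passes 1 or a number of a turn 1, either way. A call with a gripper value outside its range is refused whole. The fingers move at their own pace and stop on an object; "squeeze" is the grip in N (left out, the last holds). Time passes only in rows, so rows that do not move let the fingers close. It gives the time, the measured TCP pose, the force and the opening at its end, in the units of the state.
- get_obs(): the state, without advancing time (a new reading comes with each control period).
- snapshot(name): name is "scene" or "top"; returns a dict with "image" (384x512x3 uint8, red, green, blue), "fx", "fy", "cx", "cy" (pixels), "R" (3x3) and "t" (3): a world point X has camera coordinates R X + t. Camera axes: x right, y down, z forward; pixel columns grow to the right and rows downward; lengths in m; the calibration is good to about 2 mm. A picture is of the moment at which its call begins. There is no depth.
- finish_job(): hands the job in, once; it reports no verdict.
The state is a dict: "time_s": time; "joints": joint angles; "dq": joint speeds; "joint_torque": joint torques, N m; "ee_pos": TCP position; "tool_rot": TCP orientation; "ft_force": force on the tool from outside, world axes, zero at the start; "ft_torque": the same for the moment, N m; "grip_width": opening from 0.0 (shut) to 1.0 (fully open).
Only numpy, scipy, OpenCV 4.12 (cv2) and the standard library are available. Lean on these libraries where they do the work, as an engineer would, in place of code of your own. Each camera call takes 0.05 s, during which the arm holds its last target.

## Working session

There is one attempt and no reset: what is moved stays moved. The work goes in short steps, Python scripts to look and compute and a tool call to move; the robot and the scene stay as the last step left them, time stands still between calls to the robot, and variables do not carry over. Pictures are saved under pics/ and viewed, and the job is handed in when it is done.

Besides the shell and the picture viewer there is one more tool, called after ">>>" by a JSON object that holds its "fn" and its "kwargs", one argument or row to a line. servo_tool: Moves the arm, as the interface text tells. Its arguments: {"type":"object","properties":{"moves":{"type":"array"},"squeeze":{"type":"number"}},"required":["moves"]}

```bash
ls -la; mkdir -p pics; python3 - <<'E'
from plant import *
import cv2,numpy as np
o=get_obs();print(o);
try: print(tip_extent)
except Exception as e: print(e)
for n in("scene","top"):
    s=snapshot(n); cv2.imwrite(f"pics/{n}0.png",s["image"][:,:,::-1]); print(n,s["fx"],s["fy"],s["cx"],s["cy"],np.array(s["R"]).tolist(),s["t"])
E
```

```text
total 12
drwxr-xr-x  3 agent agent 4096 Dec  6 15:57 .
drwxr-xr-x 23 root  root  4096 Dec  6 15:57 ..
drwxr-xr-x  2 agent agent 4096 Dec  6 15:57 pics
{'time_s': 0.0, 'joints': array([-1.24252222,  0.59214917,  0.04828274,  1.60984886, -0.03329754,
        0.94267746, -0.03371554]), 'dq': array([-0.00112321, -0.00031786,  0.0007075 , -0.00112714,  0.00023225,
       -0.00041007,  0.00055671]), 'joint_torque': array([-8.65649713e-05, -5.48693490e+01,  1.54653411e+00, -1.98119223e+01,
        9.39166930e-03,  9.01585881e-03,  1.01561477e-05]), 'ee_pos': array([0.29646372, 0.66076085, 0.25510882]), 'tool_rot': array([ 6.69659223e-04,  8.39435812e-01,  5.43457652e-01, -9.21624663e-04]), 'ft_force': array([0.31421941, 0.0392943 , 0.18003958]), 'ft_torque': array([-0.01015505, -0.0197252 , -0.04761526]), 'grip_width': 0.9980216780766911}
0.025
scene 447.17283813945744 447.17283813945744 257.94556281447854 195.93937845139945 [[-0.8444749044524861, 0.5351858109409214, 0.020935221935123805], [0.2894753762526341, 0.4889550565209481, -0.82287724433599], [-0.45062860793935455, -0.6888389510401576, -0.5678333886242819]] [ 0.45158001 -0.03976564  2.03306497]
top 415.30703260137363 415.30703260137363 261.72690748764796 190.59026993972577 [[-0.011473275924220731, -0.9998516663353748, 0.012845593249907009], [-0.9926462104928265, 0.009840529827351086, -0.12065100400306905], [0.12050669995397881, -0.014135391720513908, -0.992611870756697]] [-1.12658267e-03  5.60715642e-01  1.50108992e+00]
```

View pics/scene0.png

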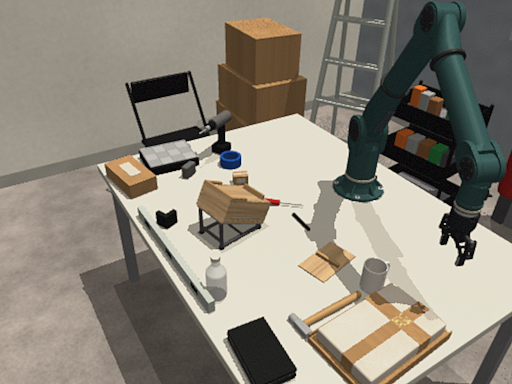

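View pics/top0.png

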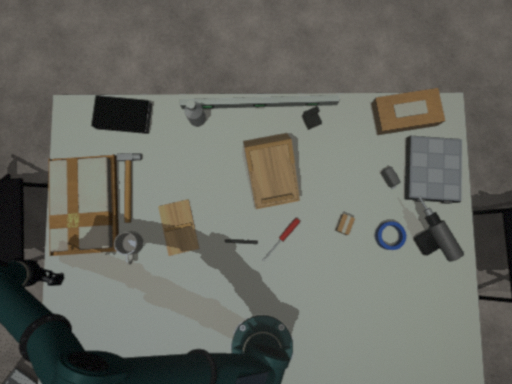

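```bash
python3 - <<'E'
import cv2
t=cv2.imread("pics/top0.png"); 
cv2.imwrite("pics/top0_case.png",cv2.resize(t[140:320,160:360],None,fx=4,fy=3.3,interpolation=cv2.INTER_CUBIC)[:600,:800])
E
```

```text
(no output)
```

The scene view shows the stand at about (235,205), the divider at (327,260) and the carton behind the case at (240,178). In the top view the case is at (272,170), the divider at (178,227), the carton at (345,222), the marker at (241,241) and the screwdriver at (283,237).

```bash
python3 - <<'E'
import cv2
def crop(src,x0,x1,y0,y1,f,out):
    t=cv2.imread(src)[y0:y1,x0:x1]; cv2.imwrite(out,cv2.resize(t,None,fx=f,fy=f,interpolation=cv2.INTER_CUBIC))
crop("pics/top0.png",232,312,124,214,6.5,"pics/a_case.png")
crop("pics/top0.png",150,210,190,265,7,"pics/a_div.png")
crop("pics/top0.png",325,365,200,245,10,"pics/a_car.png")
crop("pics/scene0.png",185,285,165,250,7,"pics/b_case.png")
crop("pics/scene0.png",290,365,235,290,9,"pics/b_div.png")
E
```

```text
(no output)
```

View pics/a_case.png

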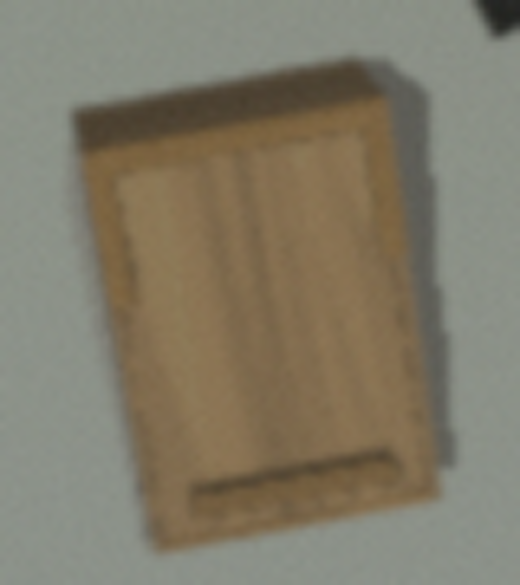

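View pics/a_div.png

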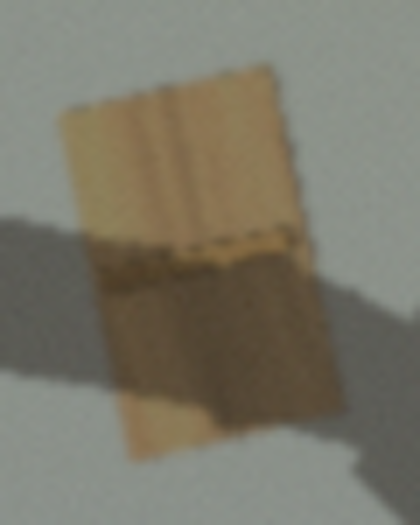

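View pics/a_car.png

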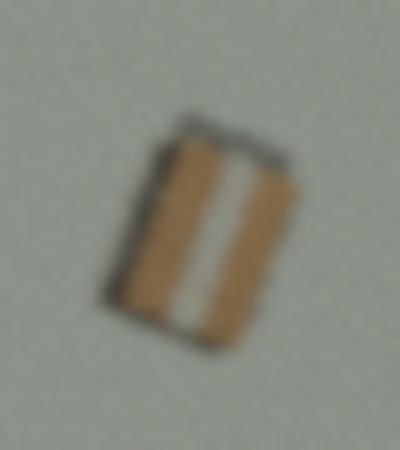

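View pics/b_case.png

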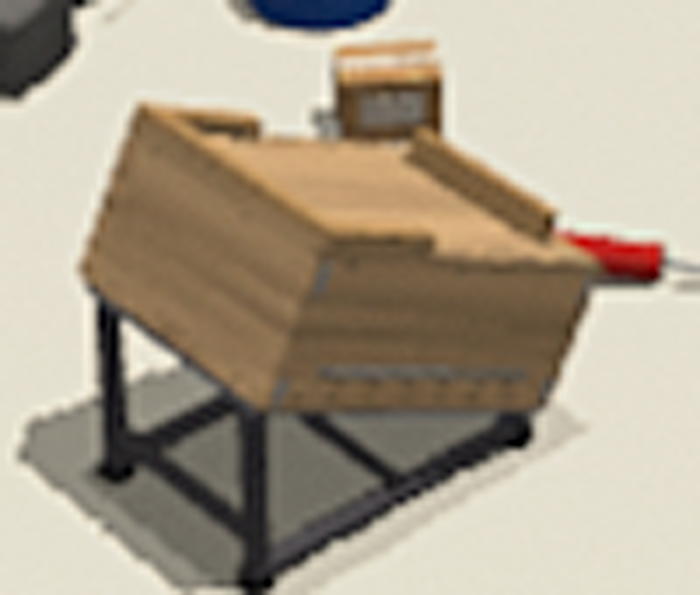

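View pics/b_div.png

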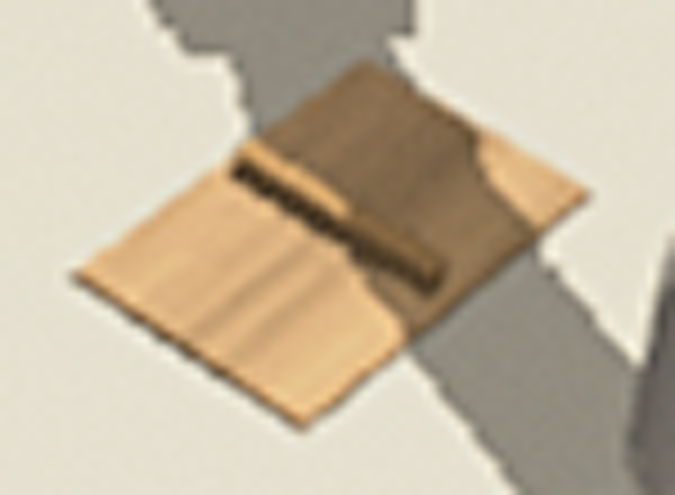

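```bash
cat > h.py <<'E'
import numpy as np, cv2
from scipy.optimize import least_squares
from scipy.spatial.transform import Rotation as Ro
CAM={"scene":dict(f=447.17283813945744,c=(257.94556281447854,195.93937845139945),R=np.array([[-0.8444749044524861, 0.5351858109409214, 0.020935221935123805], [0.2894753762526341, 0.4889550565209481, -0.82287724433599], [-0.45062860793935455, -0.6888389510401576, -0.5678333886242819]]),t=np.array([ 0.45158001,-0.03976564,2.03306497])),
"top":dict(f=415.30703260137363,c=(261.72690748764796,190.59026993972577),R=np.array([[-0.011473275924220731, -0.9998516663353748, 0.012845593249907009], [-0.9926462104928265, 0.009840529827351086, -0.12065100400306905], [0.12050669995397881, -0.014135391720513908, -0.992611870756697]]),t=np.array([-1.12658267e-03,5.60715642e-01,1.50108992e+00]))}
def proj(cam,X):
    C=CAM[cam]; Y=np.atleast_2d(X)@C["R"].T+C["t"]; return Y[:,:2]/Y[:,2:]*C["f"]+np.array(C["c"])
def caseR(yaw): return Ro.from_euler("z",yaw)*Ro.from_euler("y",-np.deg2rad(27))
def un(p,off,f): return (np.asarray(p,float)+.5)/f-.5+np.array(off)
def fit(obs,tilt,z,x0,name=""):
    # obs list (cam, pix, local mm)
    L=np.array([o[2] for o in obs])/1000.
    def res(p):
        R=Ro.from_euler("z",p[2])
        if tilt: R=R*Ro.from_euler("y",-np.deg2rad(27))
        W=R.apply(L)+np.array([p[0],p[1],z])
        return np.concatenate([proj(o[0],w)[0]-o[1] for o,w in zip(obs,W)])
    s=least_squares(res,x0,loss="soft_l1"); print(name,s.x.round(4),np.rad2deg(s.x[2]).round(2)); print(s.fun.reshape(-1,2).round(1).tolist()); return s.x
def crop(src,x0,x1,y0,y1,f,out):
    t=src[y0:y1,x0:x1,::-1] if not isinstance(src,str) else cv2.imread(src)[y0:y1,x0:x1]
    cv2.imwrite(out,cv2.resize(t,None,fx=f,fy=f,interpolation=cv2.INTER_CUBIC))
E
python3 - <<'E'
from h import *
a=lambda p:un(p,(232,124),6.5); b=lambda p:un(p,(185,165),7)
obs=[("top",a((388,97)),(114,-79,101)),("top",a((82,152)),(114,79,101)),("top",a((440,495)),(-114,-79,90)),("top",a((155,550)),(-114,79,90)),
("top",a((355,58)),(114,-79,0)),("top",a((75,108)),(114,79,0)),
("scene",b((140,105)),(114,-79,101)),("scene",b((330,240)),(114,79,101)),("scene",b((270,410)),(114,79,0)),("scene",b((82,270)),(114,-79,0)),("scene",b((605,268)),(-114,79,90)),("scene",b((535,410)),(-114,79,0)),("scene",b((435,240)),(30,79,101))]
fit(obs,1,.078,[.65,0,.1],"case")
for c in("top","scene"):
    fit([o for o in obs if o[0]==c],1,.078,[.65,0,.1],"case "+c)
d=lambda p:un(p,(150,190),7); e=lambda p:un(p,(290,235),9)
obs=[("top",d((62,112)),(95,58,5)),("top",d((270,65)),(95,-58,5)),("top",d((345,412)),(-95,-58,5)),("top",d((133,460)),(-95,58,5)),
("scene",e((303,430)),(95,58,5)),("scene",e((72,275)),(95,-58,5)),("scene",e((590,193)),(-95,58,5)),("scene",e((370,60)),(-95,-58,5))]
fit(obs,0,0,[.5,.3,.1],"div")
g=lambda p:un(p,(325,200),10)
obs=[("top",g((183,138)),(33,23,48)),("top",g((300,180)),(33,-23,48)),("top",g((235,350)),(-33,-23,48)),("top",g((120,305)),(-33,23,48))]
fit(obs,0,0,[.5,-.3,-.1],"carton")
E
```

```text
case [ 0.6428 -0.0344  0.1767] 10.12
[[-0.5, -0.4], [-0.5, -0.2], [-0.1, 0.5], [-0.5, 0.4], [-0.0, -0.6], [-1.0, -0.2], [-0.4, -1.1], [-0.3, -2.0], [-1.4, -0.6], [-0.8, -0.2], [0.0, -1.0], [1.8, -0.8], [0.7, -1.0]]
case top [ 0.6424 -0.0359  0.1755] 10.06
[[0.0, -0.3], [-0.0, -0.1], [0.3, 0.6], [-0.1, 0.5], [0.4, -0.5], [-0.6, -0.2]]
case scene [ 0.6451 -0.0292  0.1816] 10.4
[[-0.4, -0.2], [-0.0, -1.0], [-1.1, 0.4], [-0.8, 0.8], [0.2, -0.3], [2.0, 0.0], [0.9, -0.2]]
div [0.4323 0.3059 0.2163] 12.39
[[-1.0, -0.3], [-0.2, -0.5], [-0.4, -0.2], [-1.0, 0.1], [-0.1, -1.4], [0.0, -1.2], [0.2, -0.9], [-0.5, -1.0]]
carton [ 0.4341 -0.3102 -0.3887] -22.27
[[-0.1, -0.3], [-0.0, 0.2], [0.3, 0.1], [-0.1, -0.1]]
```

```bash
cat >> h.py <<'E'
CASE=np.array([.643,-.034,.078]); CYAW=.1765
def cR(): return caseR(CYAW).as_matrix()
def c2w(p): return cR()@(np.array(p)/1000)+CASE
def w2c(p): return cR().T@(np.array(p)-CASE)*1000
def toolR(x,down):  # matrix from tool x dir, z dir
    z=np.array(down,float);z/=np.linalg.norm(z);x=np.array(x,float);x-=z*(x@z);x/=np.linalg.norm(x);return np.c_[x,np.cross(z,x),z]
def caseTool(dpitch=0,flip=1):
    C=cR(); R=np.c_[flip*C[:,0],-flip*C[:,1],-C[:,2]]
    if dpitch: R=Ro.from_rotvec(C[:,1]*np.deg2rad(dpitch)).as_matrix()@R
    return R
def flatTool(yaw): return np.c_[[np.cos(yaw),np.sin(yaw),0],[np.sin(yaw),-np.cos(yaw),0],[0,0,-1]]
def cur():
    from plant import get_obs
    o=get_obs(); q=o["tool_rot"]; return o["ee_pos"],Ro.from_quat(q[[1,2,3,0]]).as_matrix(),o
def rows(p1,R1,n,grip,p0=None,R0=None,dec=2):
    if p0 is None: p0,R0,_=cur()
    dr=Ro.from_matrix(R0.T@R1).as_rotvec(); P=np.array(p0).copy(); R=R0.copy(); out=[]
    for i in range(1,n+1):
        Pt=p0+(np.array(p1)-p0)*i/n; Rt=R0@Ro.from_rotvec(dr*i/n).as_matrix()
        s=np.round(R.T@(Pt-P)/.05,dec); a=np.round(np.rad2deg(Ro.from_matrix(R.T@Rt).as_rotvec())/5,dec)
        P=P+R@s*.05; R=R@Ro.from_rotvec(np.deg2rad(a*5)).as_matrix()
        out.append([*(s+0).tolist(),*(a+0).tolist(),grip])
    print("max",np.abs(np.array(out)[:,:6]).max()); 
    for k in range(0,n,12): print(str(out[k:k+12]).replace(" ",""))
    return P,R
def where(R_ref=None):
    p,R,o=cur(); print("t",round(o["time_s"],2),"p",p.round(4),"case mm",w2c(p).round(1),"F",np.round(o["ft_force"],1),"w",round(o["grip_width"]*85.4,1),"z",R[:,2].round(3),"x",R[:,0].round(3),"q",o["joints"].round(2))
    return p,R,o
E
python3 - <<'E'
from h import *
R=caseTool(); p=c2w((-84.5,0,177)); print(p)
rows(p,R,20,85)
import itertools
# overlay
def line(img,cam,A,B,col,s):
    a,b=proj(cam,np.array([A,B])); cv2.line(img,*(tuple(int(round(v*s*8+s*4-4)) for v in q) for q in(a,b)),col,1,cv2.LINE_AA,3)
for cam in("top","scene"):
    s=4 if cam=="top" else 5
    im=cv2.resize(cv2.imread(f"pics/{cam}0.png"),None,fx=s,fy=s,interpolation=cv2.INTER_CUBIC)
    for z in(0,90):
        c=[c2w((x,y,z)) for x,y in((-114,-79),(114,-79),(114,79),(-114,79))]
        for i in range(4): line(im,cam,c[i],c[(i+1)%4],(0,0,255),s)
    line(im,cam,c2w((114,-79,101)),c2w((114,79,101)),(0,255,0),s)
    line(im,cam,c2w((-91.5,-55,110)),c2w((-91.5,55,110)),(0,255,0),s)
    x0,y0=(225,120) if cam=="top" else (180,160)
    cv2.imwrite(f"pics/ov_{cam}.png",im[y0*s:y0*s+100*s,x0*s:x0*s+110*s])
E
```

```text
[ 0.48977171 -0.06132917  0.19734596]
max 0.75
[[-0.58,0.47,0.06,-0.13,0.25,0.55,85],[-0.56,0.5,0.05,-0.13,0.25,0.54,85],[-0.53,0.52,0.05,-0.13,0.25,0.55,85],[-0.51,0.55,0.04,-0.13,0.25,0.55,85],[-0.48,0.57,0.03,-0.13,0.25,0.54,85],[-0.46,0.6,0.04,-0.13,0.25,0.55,85],[-0.43,0.61,0.03,-0.14,0.25,0.55,85],[-0.4,0.64,0.03,-0.13,0.24,0.54,85],[-0.37,0.65,0.02,-0.13,0.25,0.55,85],[-0.34,0.67,0.03,-0.13,0.25,0.55,85],[-0.31,0.68,0.03,-0.13,0.25,0.54,85],[-0.27,0.7,0.03,-0.13,0.25,0.55,85]]
[[-0.24,0.71,0.03,-0.13,0.25,0.55,85],[-0.21,0.72,0.04,-0.13,0.25,0.55,85],[-0.17,0.72,0.03,-0.13,0.25,0.54,85],[-0.14,0.74,0.05,-0.13,0.25,0.55,85],[-0.11,0.74,0.05,-0.13,0.25,0.55,85],[-0.07,0.74,0.05,-0.13,0.25,0.54,85],[-0.04,0.75,0.07,-0.13,0.25,0.55,85],[0.0,0.75,0.07,-0.13,0.25,0.55,85]]
```

View pics/ov_top.png

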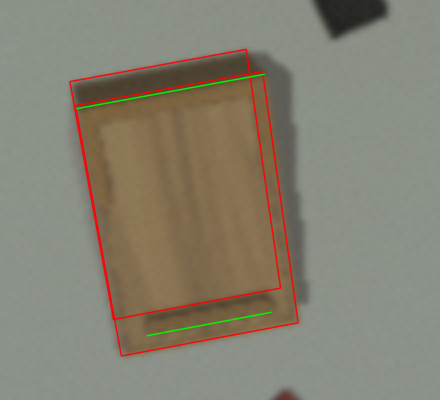

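View pics/ov_scene.png

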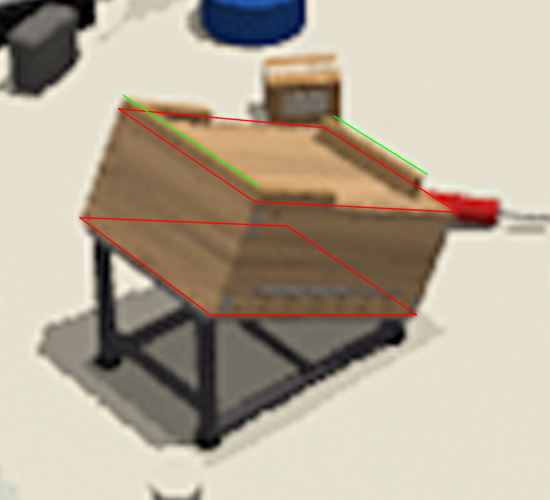

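The wireframe of the fitted case follows its edges in the top view (batten line at about (208,323) in the crop). In the scene view it sits about 1 px high, so the pose is good to a few mm. Next I move to a pose above the lid handle.

>>> {"fn": "servo_tool", "kwargs": {
  "moves": [
    [-0.58,0.47,0.06,-0.13,0.25,0.55,85],
    [-0.56,0.5,0.05,-0.13,0.25,0.54,85],
    [-0.53,0.52,0.05,-0.13,0.25,0.55,85],
    [-0.51,0.55,0.04,-0.13,0.25,0.55,85],
    [-0.48,0.57,0.03,-0.13,0.25,0.54,85],
    [-0.46,0.6,0.04,-0.13,0.25,0.55,85],
    [-0.43,0.61,0.03,-0.14,0.25,0.55,85],
    [-0.4,0.64,0.03,-0.13,0.24,0.54,85],
    [-0.37,0.65,0.02,-0.13,0.25,0.55,85],
    [-0.34,0.67,0.03,-0.13,0.25,0.55,85],
    [-0.31,0.68,0.03,-0.13,0.25,0.54,85],
    [-0.27,0.7,0.03,-0.13,0.25,0.55,85]
  ]
}}

```text
time_s: 1.6
ee_pos: [0.4128, 0.2269, 0.2206]
tool_rot: [-0.013, 0.949, 0.279, 0.144]
ft_force: [-0.2, 0.6, -0.9]
grip_width: 0.996
```

>>> {"fn": "servo_tool", "kwargs": {
  "moves": [
    [-0.24,0.71,0.03,-0.13,0.25,0.55,85],
    [-0.21,0.72,0.04,-0.13,0.25,0.55,85],
    [-0.17,0.72,0.03,-0.13,0.25,0.54,85],
    [-0.14,0.74,0.05,-0.13,0.25,0.55,85],
    [-0.11,0.74,0.05,-0.13,0.25,0.55,85],
    [-0.07,0.74,0.05,-0.13,0.25,0.54,85],
    [-0.04,0.75,0.07,-0.13,0.25,0.55,85],
    [0.0,0.75,0.07,-0.13,0.25,0.55,85],
    [0,0,0,0,0,0,30],
    [0,0,0,0,0,0,30]
  ]
}}

```text
time_s: 2.85
ee_pos: [0.4826, -0.0116, 0.2113]
tool_rot: [-0.018, 0.971, 0.12, 0.206]
ft_force: [0.3, 0.1, 0.1]
grip_width: 0.6
```

```bash
python3 - <<'E'
from h import *
from plant import snapshot
p,R,o=where()
print("err",(R.T@(c2w((-84.5,0,177))-p)).round(4), np.rad2deg(Ro.from_matrix(R.T@caseTool()).as_rotvec()).round(2))
for c in("scene","top"):
    s=snapshot(c)["image"]; cv2.imwrite(f"pics/{c}1.png",s[:,:,::-1])
crop("pics/scene1.png",190,310,120,240,5,"pics/s1.png")
crop("pics/top1.png",200,320,130,270,4,"pics/t1.png")
print(proj("scene",p+R[:,2]*.025),proj("top",p+R[:,2]*.025), proj("scene",c2w((-84.5,0,102))),proj("top",c2w((-84.5,0,102))))
E
```

```text
t 2.85 p [ 0.4826 -0.0116  0.2113] case mm [-76.7  50.2 188.7] F [0.3 0.1 0.1] w 51.2 z [ 0.396  0.084 -0.915] x [0.887 0.225 0.404] q [ 0.34  0.31 -0.45  2.41  1.11  0.08 -0.91]
err [-0.0104  0.0498  0.0114] [-0.88  3.13  3.74]
[[266.9772067  181.05816765]] [[263.29218425 205.42069723]] [[253.57420379 190.16287245]] [[276.1615019 197.8178132]]
```

View pics/s1.png

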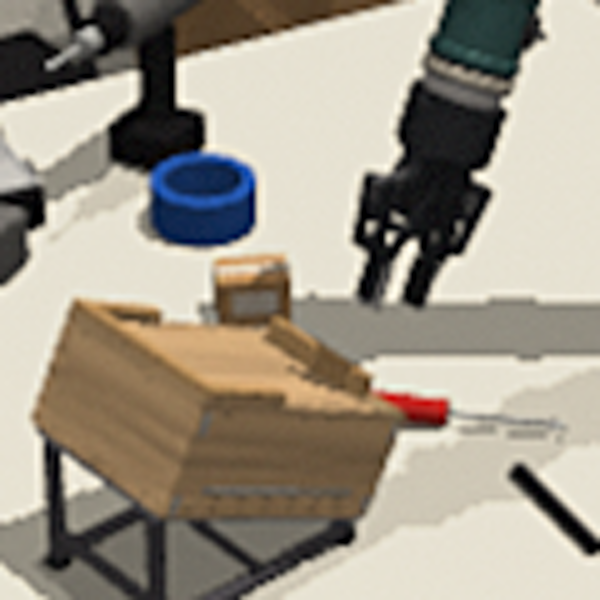

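View pics/t1.png

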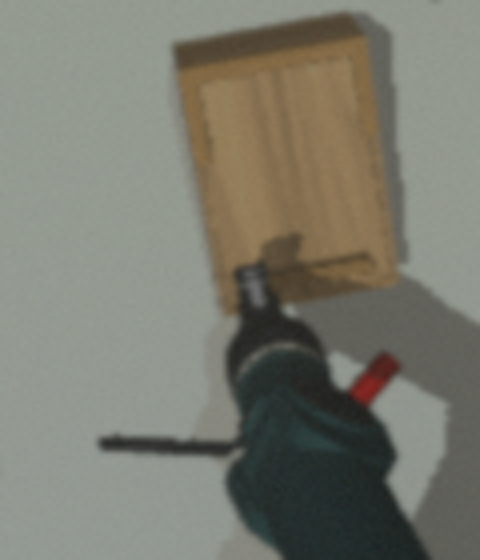

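```bash
cat > kin.py <<'E'
import numpy as np
from scipy.spatial.transform import Rotation as Ro
from scipy.optimize import least_squares
pi=np.pi
J=[((0,0,.15643),pi),((0,.005375,-.12838),pi/2),((0,-.21038,-.006375),-pi/2),((0,.006375,-.21038),pi/2),((0,-.20843,-.006375),-pi/2),((0,.00017505,-.10593),pi/2),((0,-.10593,-.00017505),-pi/2)]
RX=[np.array(Ro.from_euler("x",r).as_matrix()) for _,r in J]
LO=np.array([-2.69,-.47,-1.27,.19,-1.53,.08,-3.09]);HI=np.array([2.69,2.24,1.36,2.51,4.68,2.07,3.09])
TOOL=0.2
OFF=0.0
def fk(q,tool=None):
    R=np.eye(3);p=np.zeros(3)
    for (t,_),rx,a in zip(J,RX,q):
        p=p+R@np.array(t); c,s=np.cos(a),np.sin(a); R=R@rx@np.array([[c,-s,0],[s,c,0],[0,0,1]])
    R=R@np.diag([1,-1,-1.]); p=p+R[:,2]*(.061525+(TOOL if tool is None else tool))
    return p,R
E
python3 - <<'E'
from kin import *
q1=[-1.24252222,0.59214917,0.04828274,1.60984886,-0.03329754,0.94267746,-0.03371554]
p,R=fk(q1,0); print(p,R.round(3)); print(np.array([0.29646372,0.66076085,0.25510882])-p)
from h import cur
P,Rm,o=cur(); p,R=fk(o["joints"],0); print(P-p, R.T@(P-p)); print(R.round(3),Rm.round(3),R.T@Rm)
E
```

```text
[0.19499349 0.44849963 0.28151726] [[-0.409 -0.912 -0.001]
 [-0.912  0.409 -0.002]
 [ 0.002 -0.    -1.   ]]
[ 0.10147023  0.21226122 -0.02640844]
[ 0.16550883 -0.00714185 -0.03881361] [-0.12931543 -0.04640036  0.1003753 ]
[[-0.886 -0.242  0.396]
 [-0.227  0.97   0.085]
 [-0.404 -0.015 -0.914]] [[ 0.886  0.242  0.396]
 [ 0.227 -0.97   0.085]
 [ 0.404  0.015 -0.914]] [[-1.00000000e+00  1.76873513e-17 -2.31829145e-16]
 [ 1.08494342e-16 -1.00000000e+00  2.37493950e-16]
 [-2.90045140e-16  2.49847528e-16  1.00000000e+00]]
```

```bash
python3 - <<'E'
from kin import *
from h import cur
P,Rm,o=cur()
D=[(np.array([-1.24252222,0.59214917,0.04828274,1.60984886,-0.03329754,0.94267746,-0.03371554]),np.array([0.29646372,0.66076085,0.25510882])),(o["joints"],P)]
def Rs(q):
    R=np.eye(3);o=[]
    for rx,a in zip(RX,q):
        c,s=np.cos(a),np.sin(a); R=R@rx@np.array([[c,-s,0],[s,c,0],[0,0,1]]); o.append(R.copy())
    return o
A=[];B=[]
for q,p in D:
    r=Rs(q); 
    A.append(np.c_[[0,0,1],-r[2][:,2],-r[4][:,2],-r[6][:,2]]);B.append(p)
A=np.vstack(A);B=np.concatenate(B); x,res,rk,sv=np.linalg.lstsq(A,B,rcond=None); print(x,A@x-B,sv)
E
```

```text
[0.15885069 0.6971637  0.42019483 0.24596424] [-0.04278631  0.02125466 -0.0114453  -0.00801056  0.02594151  0.0114453 ] [2.57386548 1.11293563 0.33475346 0.15662351]
```

>>> {"fn": "servo_tool", "kwargs": {
  "moves": [
    [0,0,-0.6,0,-1,0,30],
    [0,0,-0.6,0,-1,0,30],
    [0,0.3,0,0.5,-0.5,-1,30]
  ]
}}

```text
time_s: 3.32
ee_pos: [0.4747, -0.029, 0.2509]
tool_rot: [-0.017, 0.978, 0.168, 0.123]
ft_force: [0.2, 0.6, -1.4]
grip_width: 0.35
```

```bash
cat > rec.py <<'E'
import json,os
from h import *
def rec():
    p,R,o=where()
    d=json.load(open("data.json")) if os.path.exists("data.json") else [[[-1.24252222,0.59214917,0.04828274,1.60984886,-0.03329754,0.94267746,-0.03371554],[0.29646372,0.66076085,0.25510882]],[[0.34,0.31,-0.45,2.41,1.11,0.08,-0.91],None]]
    d=[x for x in d if x[1]]; d.append([o["joints"].tolist(),p.tolist()]); json.dump(d,open("data.json","w"))
if __name__=="__main__": rec()
E
python3 rec.py
```

```text
t 3.33 p [ 0.4747 -0.029   0.2509] case mm [-68.3  34.4 228.9] F [ 0.2  0.6 -1.4] w 29.9 z [ 0.235  0.074 -0.969] x [0.913 0.325 0.246] q [ 0.87  0.38 -1.06  2.27  0.61  0.51 -0.29]
```

>>> {"fn": "servo_tool", "kwargs": {
  "moves": [
    [-0.5,-0.5,-0.8,0,-1,-1,30],
    [-0.5,-0.5,-0.5,0,-1,-1,30],
    [0,0,0,0,0,0,30]
  ]
}}

```text
time_s: 3.7
ee_pos: [0.3968, -0.0058, 0.3022]
tool_rot: [0.01, 0.967, 0.251, 0.038]
ft_force: [1.0, -1.2, -0.5]
grip_width: 0.353
```

```bash
python3 rec.py
```

```text
t 3.7 p [ 0.3968 -0.0058  0.3022] case mm [-109.8   71.   307.5] F [ 1.  -1.2 -0.5] w 30.1 z [ 0.078 -0.001 -0.997] x [0.871 0.486 0.068] q [ 1.    0.22 -1.24  2.26  0.34  0.76  0.04]
```

>>> {"fn": "servo_tool", "kwargs": {
  "moves": [
    [0.8,0,-0.6,0,0,0,30],
    [0.8,0,-0.6,0,-1,-1,30],
    [0,0,0,0,0,0,30]
  ]
}}

```text
time_s: 4.08
ee_pos: [0.4675, 0.0345, 0.3685]
tool_rot: [0.02, 0.956, 0.292, -0.001]
ft_force: [0.2, -0.3, -0.2]
grip_width: 0.349
```

```bash
python3 rec.py
```

```text
t 4.08 p [0.4675 0.0345 0.3685] case mm [-11.3  98.3 331.8] F [ 0.2 -0.3 -0.2] w 29.8 z [ 0.009 -0.039 -0.999] x [ 0.829  0.559 -0.014] q [ 0.8   0.3  -1.21  2.    0.37  1.06  0.01]
```

>>> {"fn": "servo_tool", "kwargs": {
  "moves": [
    [0.8,-0.5,0,0,0,0,30],
    [0.8,-0.5,0,1,0,0,30],
    [0,-0.5,0,1,0,0,30],
    [0,0,0,0,0,0,30]
  ]
}}

```text
time_s: 4.58
ee_pos: [0.4867, 0.1369, 0.362]
tool_rot: [-0.062, 0.955, 0.289, -0.032]
ft_force: [0.4, -0.4, -0.2]
grip_width: 0.352
```

```bash
python3 rec.py
```

```text
t 4.58 p [0.4867 0.1369 0.362 ] case mm [ 18.5 195.7 309.3] F [ 0.4 -0.4 -0.2] w 30.0 z [-0.097  0.099 -0.99 ] x [ 0.831  0.556 -0.026] q [ 0.59  0.44 -1.19  1.91  0.3   1.11 -0.12]
```

>>> {"fn": "servo_tool", "kwargs": {
  "moves": [
    [-0.3,-0.5,-0.8,-1,1,0,30],
    [-0.3,0,-0.8,-1,1,0,30],
    [0,0,0,-1,0,1,30],
    [0,0,0,0,0,0,30]
  ]
}}

```text
time_s: 5.08
ee_pos: [0.4504, 0.1337, 0.446]
tool_rot: [0.037, 0.966, 0.239, 0.09]
ft_force: [-0.7, -0.5, -0.9]
grip_width: 0.352
```

```bash
python3 rec.py
```

```text
t 5.08 p [0.4504 0.1337 0.446 ] case mm [ 24.4 198.9 400.6] F [-0.7 -0.5 -0.9] w 30.0 z [ 0.192 -0.029 -0.981] x [0.87  0.468 0.156] q [ 0.74  0.06 -1.21  1.97  0.2   1.   -0.09]
```

```bash
cat > fitk.py <<'E'
import json
from kin import *
D=json.load(open("data.json"))
def Rs(q):
    R=np.eye(3);o=[]
    for rx,a in zip(RX,q):
        c,s=np.cos(a),np.sin(a); R=R@rx@np.array([[c,-s,0],[s,c,0],[0,0,1]]); o.append(R.copy())
    return o
prior=np.array([t for t,_ in J]+[(0,0,-.3)]).ravel()
A=[];B=[]
for q,p in D:
    A.append(np.hstack([np.eye(3)]+Rs(q)));B.append(p)
A=np.vstack(A);B=np.concatenate(B)
for lam in(1e-2,1e-3):
    x=prior+np.linalg.lstsq(np.vstack([A,lam*np.eye(24)]),np.concatenate([B-A@prior,np.zeros(24)]),rcond=None)[0]
    print(lam,(A@x-B).round(4),"\n",x.reshape(8,3).round(4))
E
python3 fitk.py
```

```text
0.01 [ 0.      0.      0.      0.      0.     -0.     -0.      0.      0.0001
  0.      0.     -0.0001 -0.      0.0001  0.     -0.0001 -0.0001 -0.    ] 
 [[ 0.0029  0.0021  0.1621]
 [-0.0004  0.0113 -0.1341]
 [ 0.0044 -0.307  -0.0123]
 [-0.001   0.0104 -0.307 ]
 [-0.0087 -0.2825 -0.0104]
 [ 0.0071  0.0012 -0.18  ]
 [-0.003  -0.0418 -0.0012]
 [ 0.0027 -0.0032 -0.2359]]
0.001 [ 0.  0.  0.  0.  0. -0. -0.  0.  0.  0. -0. -0. -0.  0.  0. -0. -0. -0.] 
 [[ 0.000e+00  0.000e+00  1.613e-01]
 [-0.000e+00  1.000e-02 -1.333e-01]
 [ 1.000e-04 -3.118e-01 -1.100e-02]
 [-0.000e+00  1.190e-02 -3.118e-01]
 [-1.000e-04 -2.835e-01 -1.190e-02]
 [ 1.000e-04  2.000e-04 -1.810e-01]
 [-1.000e-04 -4.490e-02 -2.000e-04]
 [ 0.000e+00 -1.000e-04 -2.389e-01]]
```

```bash
cat >> kin.py <<'E'
T=[(0,0,.1613),(0,.01,-.1333),(0,-.3118,-.011),(0,.0119,-.3118),(0,-.2835,-.0119),(0,.0002,-.181),(0,-.0449,-.0002)]
TL=.2389
def fk(q):
    R=np.eye(3);p=np.zeros(3)
    for t,rx,a in zip(T,RX,q):
        p=p+R@np.array(t); c,s=np.cos(a),np.sin(a); R=R@rx@np.array([[c,-s,0],[s,c,0],[0,0,1]])
    R=R@np.diag([-1,1,-1.]); return p+R[:,2]*TL,R
def ik(p,R,q0,w=1e-3,q3=None,ref=None):
    ref=q0 if ref is None else ref
    def res(q):
        P,Q=fk(q); e=np.r_[(P-p)*10,Ro.from_matrix(Q.T@R).as_rotvec()*3,w*(q-ref)]
        return np.r_[e,(q[2]-q3)*10] if q3 is not None else e
    s=least_squares(res,np.clip(q0,LO+1e-3,HI-1e-3),bounds=(LO,HI)); P,Q=fk(s.x)
    return s.x,np.linalg.norm(P-p)*1e3,np.rad2deg(np.linalg.norm(Ro.from_matrix(Q.T@R).as_rotvec()))
E
python3 - <<'E'
from kin import *
from h import *
p,R,o=cur(); P,Q=fk(o["joints"]); print(P-p,abs(Q-R).max())
np.set_printoptions(precision=2,suppress=True)
for nm,x,z,dp in(("grasp",-84.5,117,0),("pull",-160,120,-3),("pre",-84.5,177,0)):
    for fl in (1,-1):
        tgt=c2w((x,0,z)); RR=caseTool(dp,fl)
        sols=[]
        rng=np.random.default_rng(0)
        for i in range(40):
            q0=rng.uniform(LO,HI); q0[0]=rng.uniform(-1,1)
            s,e,a=ik(tgt,RR,q0)
            if e<1 and a<.5: sols.append(s)
        sols.sort(key=lambda s:s[2]); print(nm,fl,len(sols),tgt); 
        for s in sols[::max(1,len(sols)//8)]: print("   ",s)
E
```

```text
[-3.26716173e-05  6.18007801e-05 -5.56342731e-05] 3.3306690738754696e-16
grasp 1 31 [ 0.52 -0.06  0.14]
    [ 0.96  0.84 -1.27  2.39  1.81  0.71 -1.45]
    [ 0.96  0.84 -1.27  2.39  1.81  0.71 -1.45]
    [ 0.83  0.68 -1.01  2.4   1.94  0.48 -1.61]
    [ 0.6   0.55 -0.68  2.41  2.27  0.29 -1.98]
    [ 0.42  0.5  -0.43  2.41  2.74  0.21 -2.47]
    [ 0.21  0.48 -0.16  2.42  3.35  0.22 -3.09]
    [ 0.17  0.48 -0.11  2.42  3.45  0.22  3.09]
    [-0.1   0.49  0.24  2.44  3.94  0.33  2.59]
    [-0.38  0.57  0.64  2.45  4.2   0.53  2.31]
    [-0.68  0.91  1.23  2.46  4.41  1.04  2.07]
    [-0.7   1.03  1.36  2.46  4.44  1.2   2.03]
grasp -1 27 [ 0.52 -0.06  0.14]
    [ 0.96  0.84 -1.27  2.39  1.81  0.71  1.69]
    [ 0.9   0.75 -1.14  2.4   1.86  0.58  1.62]
    [ 0.74  0.62 -0.87  2.4   2.05  0.39  1.4 ]
    [ 0.68  0.58 -0.78  2.4   2.14  0.34  1.31]
    [ 0.49  0.52 -0.52  2.41  2.55  0.23  0.88]
    [ 0.3   0.49 -0.27  2.42  3.1   0.21  0.31]
    [-0.08  0.49  0.22  2.43  3.92  0.33 -0.53]
    [-0.54  0.68  0.9   2.45  4.31  0.71 -0.95]
    [-0.7   1.03  1.36  2.46  4.44  1.2  -1.11]
pull
[... 373 characters left out ...]
   [ 0.34  0.34 -0.29  2.43  3.46  0.08  3.09]
    [ 0.12  0.33 -0.02  2.44  4.09  0.15  2.45]
    [-0.4   0.41  0.66  2.46  4.44  0.41  2.12]
    [-0.74  0.79  1.36  2.47  4.57  1.    2.  ]
    [-0.74  0.79  1.36  2.47  4.57  1.    2.  ]
pre -1 27 [ 0.49 -0.06  0.2 ]
    [ 1.03  0.64 -1.27  2.41  1.63  0.53  1.81]
    [ 0.9   0.5  -1.03  2.41  1.71  0.33  1.72]
    [ 0.73  0.42 -0.78  2.42  1.87  0.19  1.55]
    [ 0.6   0.38 -0.62  2.42  2.11  0.12  1.3 ]
    [ 0.35  0.34 -0.29  2.43  3.43  0.08 -0.03]
    [ 0.35  0.34 -0.29  2.43  3.43  0.08 -0.03]
    [ 0.12  0.33 -0.01  2.44  4.1   0.15 -0.7 ]
    [-0.49  0.44  0.79  2.47  4.47  0.48 -1.05]
    [-0.74  0.79  1.36  2.47  4.57  1.   -1.14]
```

```bash
cat > plan.py <<'E'
from kin import *
from h import *
np.set_printoptions(precision=2,suppress=True)
def lidpose(s,th,dz=0.5):
    # tail bottom edge at case (98-s, 0, 84+dz); returns R (case frame, lid->case), origin
    a=np.deg2rad(th); R=Ro.from_rotvec([0,a,0]).as_matrix() # +y rotation: x axis -> (cos,0,-sin): tail down/low end up
    tail=np.array([98-s,0,84+dz]); return R,tail-R@np.array([102.5,0,0])
def lidtcp(s,th,y,dz=0.5,gz=33):
    R,o=lidpose(s,th,dz); p=c2w(o+R@np.array([-80,y,gz])); C=cR()@R
    return p,np.c_[C[:,0],-C[:,1],-C[:,2]]
SCH=[(0,0,0),(0,3,.5),(10,3,.5),(20,3.5,.5),(30,4.5,.5),(40,6.,.7),(48,8,.7),(55,11,.8),(60,14,1),(66,18,1),(70,20,2),(76,22,5)]
E
python3 - <<'E'
from plan import *
_,_,o=cur(); 
for y in (0,-25,25):
    q=o["joints"].copy(); print("y",y)
    pre=c2w((-84.5,y,177)); p0,R0,_=cur(); R1=caseTool()
    dr=Ro.from_matrix(R0.T@R1).as_rotvec()
    for k in range(1,11):
        q,e,a=ik(p0+(pre-p0)*k/10,R0@Ro.from_rotvec(dr*k/10).as_matrix(),q,1e-2)
    print("pre",q,e,a)
    for s,th,dz in SCH:
        q,e,a=ik(*lidtcp(s,th,y,dz),q,1e-2); print(s,th,q,round(e,2),round(a,2),lidtcp(s,th,y,dz)[0])
E
```

```text
y 0
pre [ 0.83  0.47 -0.93  2.42  1.76  0.27 -1.47] 0.014420058548760398 0.0051607181396966266
0 0 [ 0.81  0.66 -0.98  2.4   1.96  0.46 -1.63] 0.0 0.0 [ 0.52 -0.06  0.14]
0 3 [ 0.77  0.6  -0.92  2.37  1.75  0.38 -1.46] 0.0 0.0 [ 0.51 -0.06  0.15]
10 3 [ 0.78  0.61 -0.94  2.39  1.8   0.4  -1.5 ] 0.0 0.0 [ 0.51 -0.06  0.15]
20 3.5 [ 0.79  0.61 -0.94  2.41  1.81  0.4  -1.51] 0.0 0.0 [ 0.5  -0.06  0.15]
30 4.5 [ 0.79  0.6  -0.93  2.41  1.78  0.39 -1.49] 0.0 0.0 [ 0.49 -0.06  0.14]
40 6.0 [ 0.78  0.58 -0.9   2.42  1.71  0.37 -1.43] 0.0 0.0 [ 0.48 -0.06  0.15]
48 8 [ 0.77  0.56 -0.88  2.41  1.57  0.35 -1.3 ] 0.0 0.0 [ 0.47 -0.07  0.15]
55 11 [ 0.8   0.56 -0.94  2.39  1.34  0.4  -1.08] 0.0 0.0 [ 0.46 -0.07  0.15]
60 14 [ 0.85  0.57 -1.02  2.37  1.17  0.48 -0.92] 0.0 0.0 [ 0.46 -0.07  0.16]
66 18 [ 0.89  0.58 -1.09  2.33  1.01  0.59 -0.79] 0.0 0.0 [ 0.45 -0.07  0.17]
70 20 [ 0.9   0.58 -1.12  2.31  0.95  0.64 -0.74] 0.0 0.0 [ 0.45 -0.07  0.18]
76 22 [ 0.92  0.58 -1.15  2.3   0.9   0.69 -0.69] 0.0 0.0 [ 0.44 -0.07  0.18]
y -25
pre [ 0.9   0.48 -0.94  2.39  1.69  0.26 -1.34] 0.0187987868363577
[... 1282 characters left out ...]
.5 [ 0.7   0.58 -0.89  2.42  1.86  0.39 -1.63] 0.0 0.0 [ 0.49 -0.04  0.15]
30 4.5 [ 0.69  0.57 -0.88  2.43  1.84  0.38 -1.62] 0.0 0.0 [ 0.48 -0.04  0.14]
40 6.0 [ 0.68  0.55 -0.85  2.44  1.77  0.35 -1.56] 0.0 0.0 [ 0.47 -0.04  0.15]
48 8 [ 0.65  0.52 -0.81  2.43  1.63  0.32 -1.42] 0.0 0.0 [ 0.46 -0.04  0.15]
55 11 [ 0.69  0.52 -0.87  2.41  1.36  0.36 -1.17] 0.01 0.0 [ 0.46 -0.04  0.15]
60 14 [ 0.75  0.53 -0.96  2.38  1.17  0.44 -0.98] 0.0 0.0 [ 0.45 -0.04  0.16]
66 18 [ 0.81  0.55 -1.04  2.34  1.    0.56 -0.83] 0.0 0.0 [ 0.45 -0.04  0.17]
70 20 [ 0.82  0.55 -1.08  2.33  0.93  0.61 -0.78] 0.0 0.0 [ 0.44 -0.04  0.18]
76 22 [ 0.84  0.55 -1.11  2.31  0.87  0.66 -0.73] 0.0 0.0 [ 0.44 -0.05  0.18]
```

```bash
python3 - <<'E'
from plan import *
rows(c2w((-84.5,-15,160)),caseTool(),12,30)
E
```

```text
max 0.46
[[-0.16,0.29,0.46,0.02,0.28,0.31,30],[-0.16,0.3,0.45,0.01,0.28,0.3,30],[-0.17,0.31,0.45,0.02,0.28,0.31,30],[-0.16,0.31,0.44,0.01,0.28,0.3,30],[-0.18,0.31,0.44,0.02,0.28,0.31,30],[-0.17,0.32,0.44,0.02,0.28,0.31,30],[-0.17,0.32,0.43,0.01,0.28,0.3,30],[-0.18,0.33,0.42,0.02,0.28,0.31,30],[-0.18,0.34,0.42,0.01,0.28,0.3,30],[-0.18,0.34,0.42,0.02,0.28,0.31,30],[-0.18,0.34,0.41,0.02,0.29,0.3,30],[-0.18,0.35,0.41,0.01,0.28,0.31,30]]
```

>>> {"fn": "servo_tool", "kwargs": {
  "moves": [
    [-0.16,0.29,0.46,0.02,0.28,0.31,30],
    [-0.16,0.3,0.45,0.01,0.28,0.3,30],
    [-0.17,0.31,0.45,0.02,0.28,0.31,30],
    [-0.16,0.31,0.44,0.01,0.28,0.3,30],
    [-0.18,0.31,0.44,0.02,0.28,0.31,30],
    [-0.17,0.32,0.44,0.02,0.28,0.31,30],
    [-0.17,0.32,0.43,0.01,0.28,0.3,30],
    [-0.18,0.33,0.42,0.02,0.28,0.31,30],
    [-0.18,0.34,0.42,0.01,0.28,0.3,30],
    [-0.18,0.34,0.42,0.02,0.28,0.31,30]
  ]
}}

```text
time_s: 6.32
ee_pos: [0.4917, -0.0402, 0.2224]
tool_rot: [-0.014, 0.972, 0.11, 0.207]
ft_force: [1.2, -1.1, 0.0]
grip_width: 0.349
```

```bash
python3 - <<'E'
from plan import *
where()
rows(c2w((-84.5,-15,160)),caseTool(),5,30)
E
```

```text
t 6.33 p [ 0.49 -0.04  0.22] case mm [-68.1  20.5 196.8] F [ 1.2 -1.1  0. ] w 29.8 z [ 0.4   0.07 -0.91] x [0.89 0.21 0.41] q [ 0.52  0.32 -0.58  2.38  0.86  0.13 -0.61]
max 0.15
[[-0.06,0.14,0.15,-0.01,0.12,0.11,30],[-0.07,0.14,0.15,0.0,0.13,0.12,30],[-0.06,0.14,0.15,-0.01,0.12,0.11,30],[-0.07,0.14,0.15,-0.01,0.12,0.11,30],[-0.06,0.14,0.15,-0.01,0.12,0.11,30]]
```

>>> {"fn": "servo_tool", "kwargs": {
  "moves": [
    [-0.06,0.14,0.15,-0.01,0.12,0.11,30],
    [-0.07,0.14,0.15,0,0.13,0.12,30],
    [-0.06,0.14,0.15,-0.01,0.12,0.11,30],
    [-0.07,0.14,0.15,-0.01,0.12,0.11,30],
    [-0.06,0.14,0.15,-0.01,0.12,0.11,30]
  ]
}}

```text
time_s: 6.95
ee_pos: [0.4986, -0.0683, 0.1906]
tool_rot: [-0.016, 0.97, 0.092, 0.226]
ft_force: [0.4, -0.2, -0.3]
grip_width: 0.35
```

```bash
python3 - <<'E'
from plan import *
where()
rows(c2w((-84.5,-15,160)),caseTool(),3,30)
E
```

```text
t 6.95 p [ 0.5  -0.07  0.19] case mm [-80.9  -8.4 167.6] F [ 0.4 -0.2 -0.3] w 29.9 z [ 0.44  0.07 -0.9 ] x [0.88 0.17 0.44] q [ 0.66  0.42 -0.68  2.4   1.88  0.16 -1.58]
max 0.06
[[-0.02,0.04,0.05,0.02,0.05,0.05,30],[-0.03,0.05,0.05,0.02,0.05,0.05,30],[-0.02,0.04,0.05,0.01,0.05,0.06,30]]
```

>>> {"fn": "servo_tool", "kwargs": {
  "moves": [
    [-0.02,0.04,0.05,0.02,0.05,0.05,30],
    [-0.03,0.05,0.05,0.02,0.05,0.05,30],
    [-0.02,0.04,0.05,0.01,0.05,0.06,30],
    [0,0,0,0,0,0,30]
  ]
}}

```text
time_s: 7.45
ee_pos: [0.5003, -0.0747, 0.1841]
tool_rot: [-0.02, 0.968, 0.084, 0.234]
ft_force: [-0.4, 0.4, 0.3]
grip_width: 0.346
```

```bash
python3 - <<'E'
from plan import *
from plant import snapshot
p,R,o=where()
for c in("scene","top"):
    s=snapshot(c)["image"]; cv2.imwrite(f"pics/{c}2.png",s[:,:,::-1])
crop("pics/scene2.png",215,295,145,225,8,"pics/s2.png")
crop("pics/top2.png",235,305,150,220,8,"pics/t2.png")
tip=p+R[:,2]*.025
print("tips",[ (proj("scene",tip+R[:,0]*d).round(1).tolist(),proj("top",tip+R[:,0]*d).round(1).tolist()) for d in(-.015,.015)])
rows(c2w((-84.5,-15,122)),caseTool(),8,30)
E
```

```text
t 7.45 p [ 0.5  -0.07  0.18] case mm [-83.4 -15.1 161.5] F [-0.4  0.4  0.3] w 29.5 z [ 0.45  0.08 -0.89] x [0.88 0.15 0.46] q [ 0.74  0.47 -0.77  2.4   1.96  0.21 -1.65]
tips [([[256.4, 180.9]], [[282.4, 204.3]]), ([[251.4, 180.3]], [[281.2, 196.2]])]
max 0.1
[[0.0,0.0,0.1,0.0,0.0,0.0,30],[-0.01,0.0,0.1,0.0,-0.01,-0.01,30],[0.0,0.0,0.1,0.01,0.0,0.0,30],[-0.01,0.0,0.1,0.0,-0.01,0.0,30],[0.0,0.0,0.1,0.0,0.0,-0.01,30],[0.0,0.0,0.1,0.0,0.0,0.0,30],[-0.01,0.0,0.1,0.01,-0.01,0.0,30],[0.0,0.0,0.1,0.0,0.0,-0.01,30]]
```

View pics/s2.png

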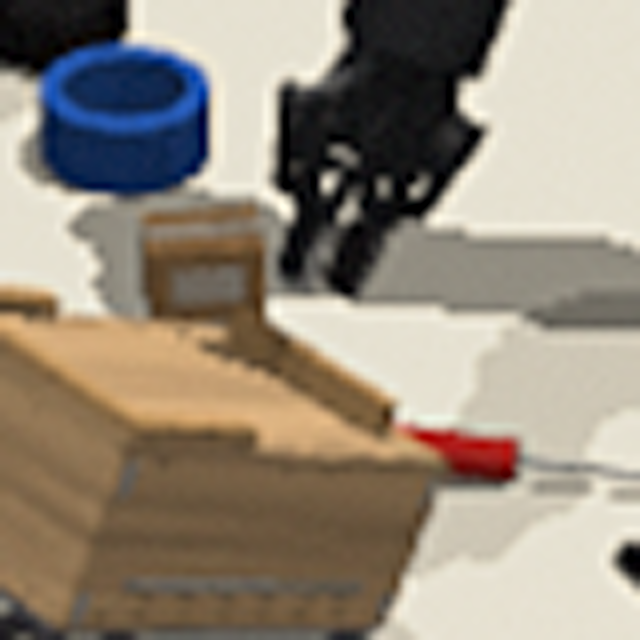

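View pics/t2.png

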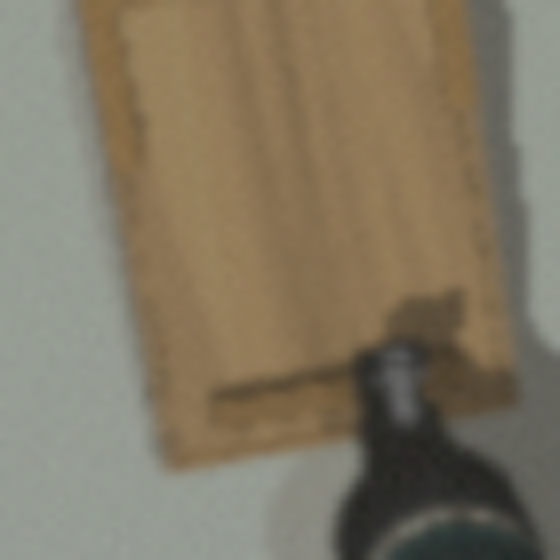

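```bash
python3 - <<'E'
from h import *
p=np.array([0.29646372,0.66076085,0.25510882]);q=np.array([6.69659223e-04,8.39435812e-01,5.43457652e-01,-9.21624663e-04]);R=Ro.from_quat(q[[1,2,3,0]]).as_matrix()
def mark(src,cam,pts,x0,x1,y0,y1,f,out):
    im=cv2.resize(cv2.imread(src)[y0:y1,x0:x1],None,fx=f,fy=f,interpolation=cv2.INTER_CUBIC)
    for P in pts:
        u=(proj(cam,P)[0]-[x0,y0]+.5)*f-.5; cv2.drawMarker(im,tuple(int(round(v)) for v in u),(0,0,255),cv2.MARKER_CROSS,12,1)
    cv2.imwrite(out,im)
tips=[p+R@np.array([d,0,z]) for d in(-.0427,.0427,0) for z in(.012,)]+[p]
mark("pics/top0.png","top",tips,10,80,245,305,9,"pics/m0t.png")
mark("pics/scene0.png","scene",tips,430,500,200,275,8,"pics/m0s.png")
E
```

```text
(no output)
```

View pics/m0t.png

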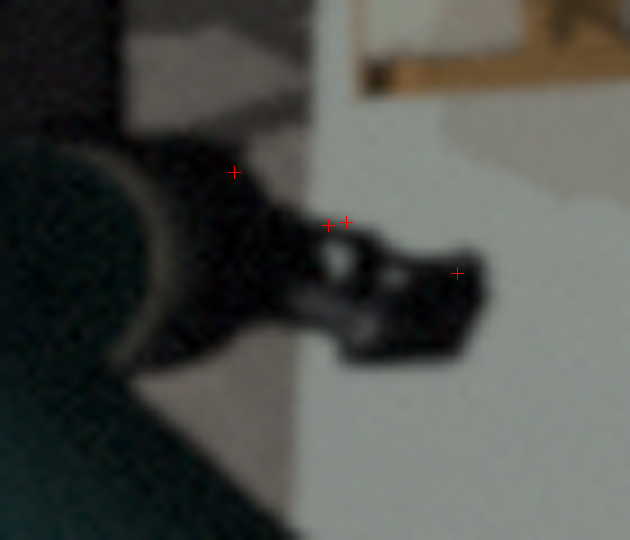

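View pics/m0s.png

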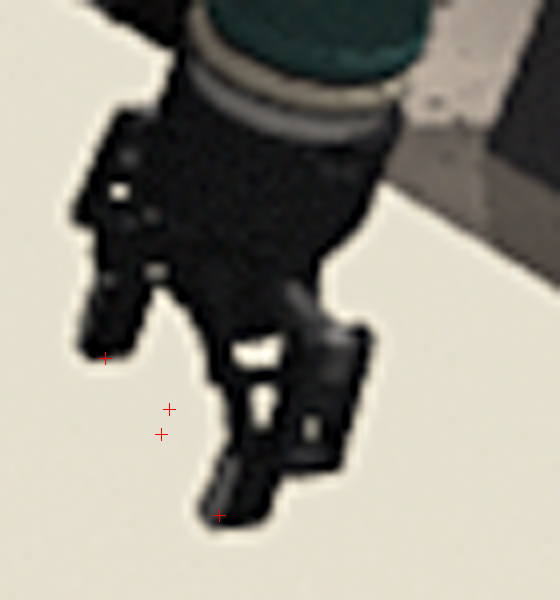

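```bash
python3 - <<'E'
from h import *
p,R,o=cur()
print(p,R)
def mark(src,cam,pts,x0,x1,y0,y1,f,out):
    im=cv2.resize(cv2.imread(src)[y0:y1,x0:x1],None,fx=f,fy=f,interpolation=cv2.INTER_CUBIC)
    for P in pts:
        u=(proj(cam,P)[0]-[x0,y0]+.5)*f-.5; cv2.drawMarker(im,tuple(int(round(v)) for v in u),(0,0,255),cv2.MARKER_CROSS,12,1)
    cv2.imwrite(out,im)
tips=[p+R@np.array([d,0,.022]) for d in(-.015,.015)]+[p+R@np.array([0,0,-z]) for z in(0,.05,.1,.15,.2)]
mark("pics/top2.png","top",tips,255,325,170,250,8,"pics/m2t.png")
mark("pics/scene2.png","scene",tips,225,295,110,200,7,"pics/m2s.png")
E
```

```text
[ 0.50055109 -0.07452142  0.18447613] [[ 8.76340652e-01  1.72709364e-01  4.49664916e-01]
 [ 1.53839662e-01 -9.84972755e-01  7.84986052e-02]
 [ 4.56465136e-01  3.84779746e-04 -8.89741216e-01]]
```

View pics/m2t.png

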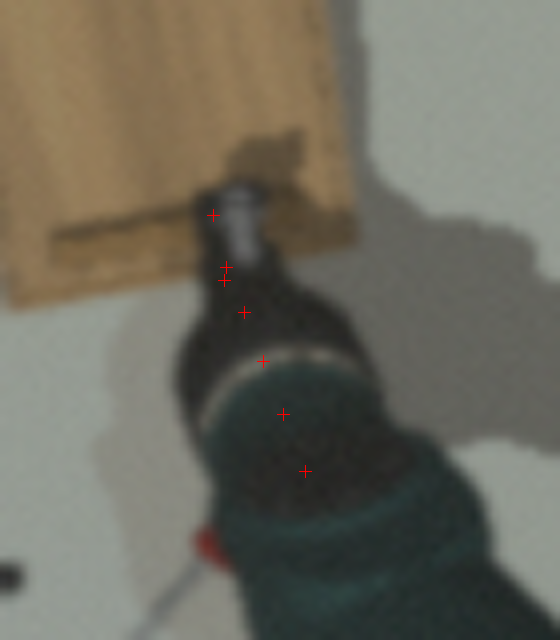

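View pics/m2s.png

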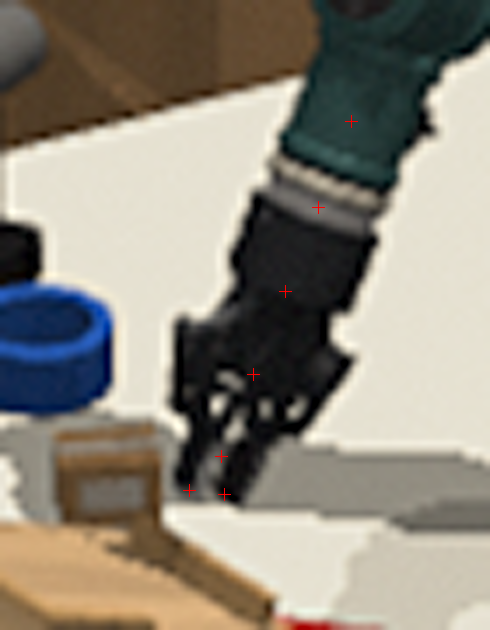

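```bash
python3 - <<'E'
from h import *
print(proj("top",[[0,0,0],[0,0,.05],[0,0,.1]]),proj("scene",[[0,0,0],[0,0,.1]]))
from plant import snapshot
s=snapshot("top"); print(s["t"],s["cx"])
crop("pics/top0.png",215,310,300,384,7,"pics/base_t.png")
crop("pics/scene0.png",310,410,120,215,6,"pics/base_s.png")
E
```

```text
[[261.4152155  345.72364757]
 [261.58833354 349.3021158 ]
 [261.77370979 353.13396948]] [[357.27062999 187.19292206]
 [360.59817962 168.32238879]]
[-1.12658267e-03  5.60715642e-01  1.50108992e+00] 261.72690748764796
```

View pics/base_t.png

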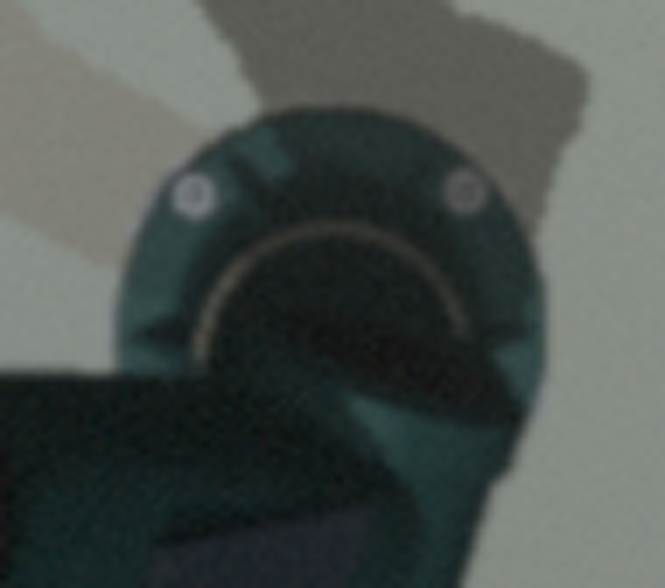

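View pics/base_s.png

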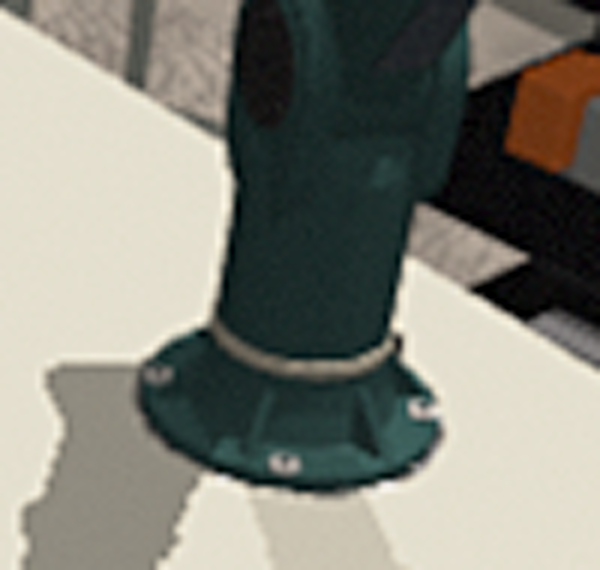

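>>> {"fn": "servo_tool", "kwargs": {
  "moves": [
    [0,0,0,0,0,0,48],
    [0,0,0.1,0,0,0,48],
    [-0.01,0,0.1,0,-0.01,-0.01,48],
    [0,0,0.1,0.01,0,0,48],
    [-0.01,0,0.1,0,-0.01,0,48],
    [0,0,0.1,0,0,-0.01,48]
  ]
}}

```text
time_s: 8.35
ee_pos: [0.511, -0.0729, 0.1612]
tool_rot: [-0.02, 0.969, 0.085, 0.233]
ft_force: [0.2, 0.9, 0.5]
grip_width: 0.559
```

```bash
python3 - <<'E'
from plan import *
from plant import snapshot
p,R,o=where()
for c in("scene","top"):
    s=snapshot(c)["image"]; cv2.imwrite(f"pics/{c}3.png",s[:,:,::-1])
crop("pics/scene3.png",225,285,150,210,10,"pics/s3.png")
crop("pics/top3.png",250,310,160,220,10,"pics/t3.png")
E
```

```text
t 8.35 p [ 0.51 -0.07  0.16] case mm [-84.1 -15.1 136.2] F [0.2 0.9 0.5] w 47.8 z [ 0.45  0.08 -0.89] x [0.88 0.15 0.46] q [ 0.75  0.55 -0.82  2.4   2.03  0.3  -1.7 ]
```

View pics/s3.png

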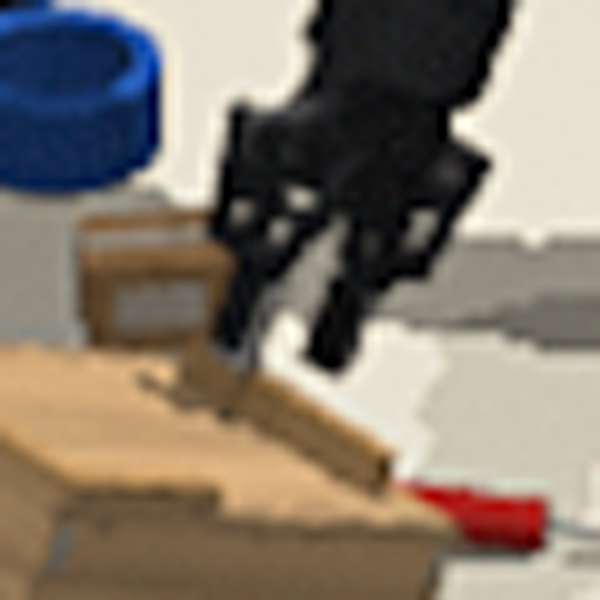

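View pics/t3.png

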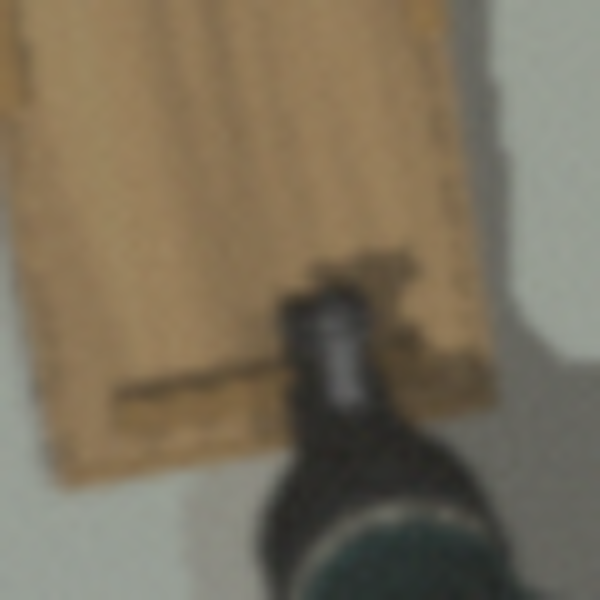

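>>> {"fn": "servo_tool", "kwargs": {
  "moves": [
    [0,0,0.1,0,0,0,40],
    [-0.01,0,0.1,0,0,0,36],
    [0,0,0.08,0,0,0,34],
    [0,0,0,0,0,0,34]
  ]
}}

```text
time_s: 8.95
ee_pos: [0.5167, -0.0717, 0.1486]
tool_rot: [-0.021, 0.969, 0.085, 0.233]
ft_force: [0.0, -0.6, -0.7]
grip_width: 0.396
```

```bash
python3 - <<'E'
from plan import *
from plant import snapshot
p,R,o=where()
for c in("scene",):
    s=snapshot(c)["image"]; cv2.imwrite(f"pics/{c}4.png",s[:,:,::-1])
crop("pics/scene4.png",225,285,150,210,10,"pics/s4.png")
E
```

```text
t 8.95 p [ 0.52 -0.07  0.15] case mm [-84.6 -15.  122.4] F [ 0.  -0.6 -0.7] w 33.8 z [ 0.45  0.08 -0.89] x [0.88 0.15 0.46] q [ 0.75  0.59 -0.84  2.39  2.06  0.34 -1.72]
```

View pics/s4.png

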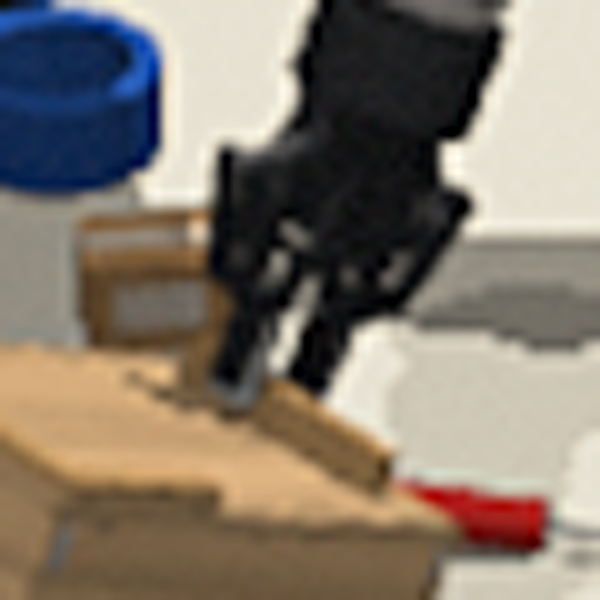

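>>> {"fn": "servo_tool", "kwargs": {
  "moves": [
    [0,0,0.07,0,0,0,30],
    [0,0,0,0,0,0,8],
    [0,0,0,0,0,0,8],
    [0,0,0,0,0,0,8],
    [0,0,0,0,0,0,8]
  ],
  "squeeze": 50
}}

```text
time_s: 9.62
ee_pos: [0.5181, -0.0715, 0.1458]
tool_rot: [-0.02, 0.969, 0.085, 0.233]
ft_force: [-0.9, -0.3, 0.6]
grip_width: 0.147
```

```bash
python3 - <<'E'
from plan import *
from plant import snapshot
p,R,o=where(); print(o["ft_torque"])
for c in("scene",):
    s=snapshot(c)["image"]; cv2.imwrite(f"pics/{c}5.png",s[:,:,::-1])
crop("pics/scene5.png",225,285,150,210,10,"pics/s5.png")
E
```

```text
t 9.62 p [ 0.52 -0.07  0.15] case mm [-84.6 -15.  119.2] F [-0.9 -0.3  0.6] w 12.6 z [ 0.45  0.08 -0.89] x [0.88 0.15 0.46] q [ 0.75  0.6  -0.84  2.39  2.06  0.35 -1.72]
[-0.08  0.54  0.03]
```

View pics/s5.png

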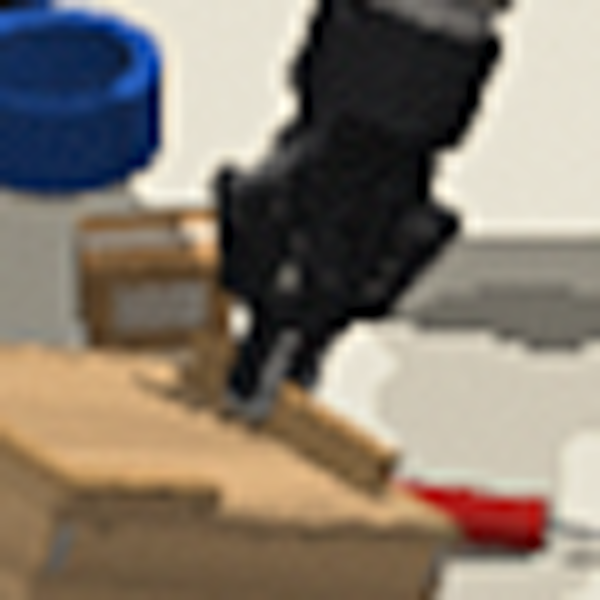

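```bash
cat >> plan.py <<'E'
def seq(sch,n,y=-15,gz=35.2,grip=8,p0=None,R0=None):
    P,R=(cur()[:2] if p0 is None else (p0,R0))
    for (s,th,dz),k in zip(sch,n):
        a,b=lidtcp(s,th,y,dz,gz); P,R=rows(a,b,k,grip,P,R)
    return P,R
E
python3 - <<'E'
from plan import *
seq([(0,3,.5),(14,3,.5),(26,4,.5)],[4,4,3])
E
```

```text
max 0.16
[[0.01,0.0,-0.05,0.0,-0.15,0.0,8],[0.01,0.0,-0.05,0.0,-0.15,-0.01,8],[0.01,0.0,-0.05,0.01,-0.16,0.0,8],[0.01,0.0,-0.05,0.0,-0.15,0.0,8]]
max 0.07
[[-0.07,0.0,0.0,0.0,0.0,0.0,8],[-0.07,0.0,0.01,0.0,0.0,0.0,8],[-0.07,0.0,0.0,0.0,0.0,0.0,8],[-0.07,0.0,0.0,0.0,0.0,0.0,8]]
max 0.08
[[-0.08,0.0,-0.02,0.0,-0.07,0.0,8],[-0.07,0.0,-0.01,0.0,-0.06,0.0,8],[-0.08,0.0,-0.02,0.0,-0.07,0.0,8]]
```

>>> {"fn": "servo_tool", "kwargs": {
  "moves": [
    [0.01,0,-0.05,0,-0.15,0,8],
    [0.01,0,-0.05,0,-0.15,-0.01,8],
    [0.01,0,-0.05,0.01,-0.16,0,8],
    [0.01,0,-0.05,0,-0.15,0,8],
    [0,0,0,0,0,0,8]
  ]
}}

```text
time_s: 10.3
ee_pos: [0.5159, -0.072, 0.156]
tool_rot: [-0.018, 0.974, 0.086, 0.207]
ft_force: [-0.4, -0.2, -2.2]
grip_width: 0.15
```

```bash
python3 - <<'E'
from plan import *
from plant import snapshot
p,R,o=where(); print(o["ft_torque"])
for c in("scene",):
    s=snapshot(c)["image"]; cv2.imwrite(f"pics/{c}6.png",s[:,:,::-1])
crop("pics/scene6.png",195,285,140,230,7,"pics/s6.png")
a,b=lidtcp(0,3,-15,.5,35.2); print((b.T@(a-p)*1000).round(1),np.rad2deg(Ro.from_matrix(R.T@b).as_rotvec()))
E
```

```text
t 10.3 p [ 0.52 -0.07  0.16] case mm [-82.  -15.1 129.3] F [-0.4 -0.2 -2.2] w 12.8 z [ 0.4   0.07 -0.91] x [0.9  0.16 0.41] q [ 0.63  0.52 -0.67  2.37  1.87  0.21 -1.57]
[-0.13  0.59  0.01]
[-0.4 -0.1  0.1] [ 0.06 -0.03 -0.  ]
```

View pics/s6.png

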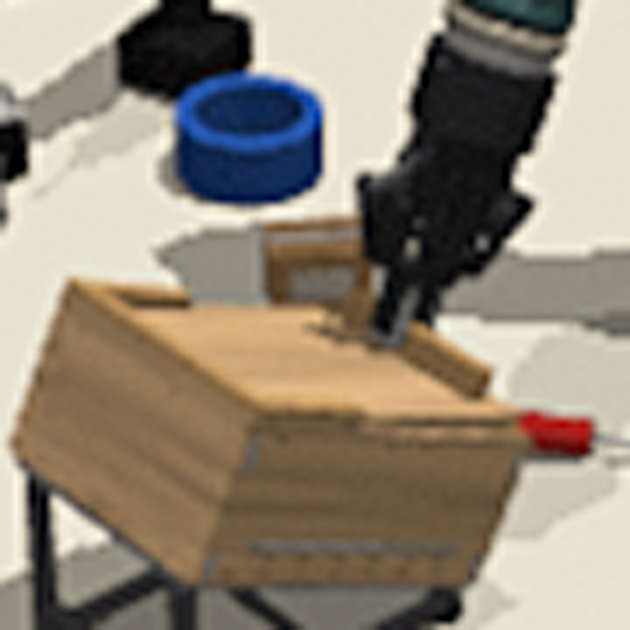

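The lid's low end now stands above the cheek (crop point (510,415)). The wrist reads about 2 N, roughly the lid's weight. Next I draw it.

>>> {"fn": "servo_tool", "kwargs": {
  "moves": [
    [-0.07,0,0,0,0,0,8],
    [-0.07,0,0.01,0,0,0,8],
    [-0.07,0,0,0,0,0,8],
    [-0.07,0,0,0,0,0,8],
    [-0.08,0,-0.02,0,-0.07,0,8],
    [-0.07,0,-0.01,0,-0.06,0,8],
    [-0.08,0,-0.02,0,-0.07,0,8],
    [0,0,0,0,0,0,8]
  ]
}}

```text
time_s: 11.35
ee_pos: [0.4917, -0.0762, 0.1473]
tool_rot: [-0.017, 0.976, 0.086, 0.198]
ft_force: [-0.4, 0.0, -1.3]
grip_width: 0.152
```

```bash
python3 - <<'E'
from plan import *
from plant import snapshot
p,R,o=where(); print(o["ft_torque"])
for c in("scene",):
    s=snapshot(c)["image"]; cv2.imwrite(f"pics/{c}7.png",s[:,:,::-1])
crop("pics/scene7.png",195,285,140,230,7,"pics/s7.png")
a,b=lidtcp(26,4,-15,.5,35.2); print((b.T@(a-p)*1000).round(1),np.rad2deg(Ro.from_matrix(R.T@b).as_rotvec()))
seq([(38,5.,.7),(46,7,.7),(54,10,.9)],[4,3,4])
E
```

```text
t 11.35 p [ 0.49 -0.08  0.15] case mm [-107.9  -15.   132.7] F [-0.4  0.  -1.3] w 13.0 z [ 0.38  0.07 -0.92] x [0.91 0.16 0.39] q [ 0.67  0.53 -0.71  2.41  1.92  0.24 -1.61]
[-0.13  0.55 -0.03]
[ 0.3 -0.   0.3] [ 0.01  0.01 -0.01]
max 0.06
[[-0.06,0.0,-0.01,0.0,-0.05,0.0,8],[-0.05,0.0,-0.01,0.0,-0.05,0.0,8],[-0.06,0.0,-0.01,0.0,-0.05,0.0,8],[-0.06,0.0,-0.01,0.0,-0.05,0.0,8]]
max 0.14
[[-0.04,0.0,-0.04,0.0,-0.13,0.0,8],[-0.05,0.0,-0.04,0.0,-0.14,0.0,8],[-0.04,0.0,-0.04,0.0,-0.13,0.0,8]]
max 0.15
[[-0.03,0.0,-0.04,0.0,-0.15,0.0,8],[-0.03,0.0,-0.04,0.0,-0.15,0.0,8],[-0.03,0.0,-0.05,0.0,-0.15,0.0,8],[-0.03,0.0,-0.04,0.0,-0.15,0.0,8]]
```

View pics/s7.png

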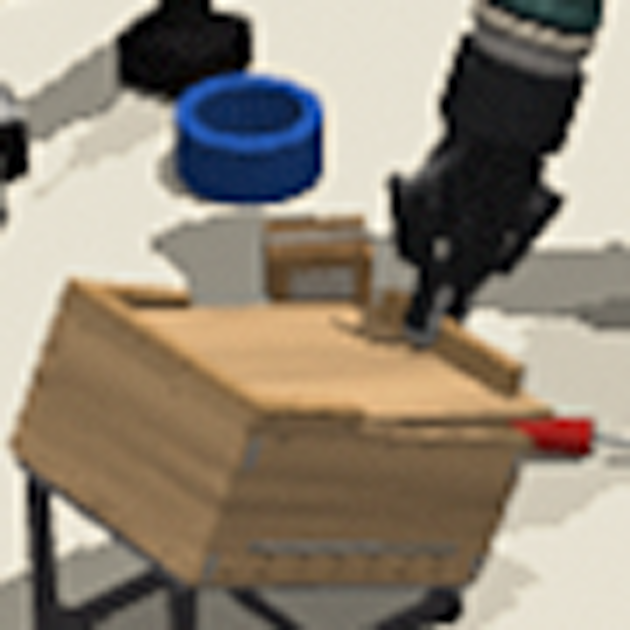

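The lid's end now sticks out past the lip at (545,405) in the crop, with low forces. I continue drawing and tilting it.

>>> {"fn": "servo_tool", "kwargs": {
  "moves": [
    [-0.06,0,-0.01,0,-0.05,0,8],
    [-0.05,0,-0.01,0,-0.05,0,8],
    [-0.06,0,-0.01,0,-0.05,0,8],
    [-0.06,0,-0.01,0,-0.05,0,8],
    [-0.04,0,-0.04,0,-0.13,0,8],
    [-0.05,0,-0.04,0,-0.14,0,8],
    [-0.04,0,-0.04,0,-0.13,0,8],
    [-0.03,0,-0.04,0,-0.15,0,8],
    [-0.03,0,-0.04,0,-0.15,0,8],
    [-0.03,0,-0.05,0,-0.15,0,8],
    [-0.03,0,-0.04,0,-0.15,0,8],
    [0,0,0,0,0,0,8]
  ]
}}

```text
time_s: 12.9
ee_pos: [0.4643, -0.0812, 0.154]
tool_rot: [-0.013, 0.985, 0.087, 0.147]
ft_force: [-0.4, -0.4, -1.0]
grip_width: 0.154
```

```bash
python3 - <<'E'
from plan import *
from plant import snapshot
p,R,o=where(); print(o["ft_torque"])
a,b=lidtcp(54,10,-15,.9,35.2); print((b.T@(a-p)*1000).round(1),np.rad2deg(Ro.from_matrix(R.T@b).as_rotvec()))
P,R=seq([(60,13.,1),(66,17,1),(74,19,3),(84,19,8)],[4,4,4,4])
E
```

```text
t 12.9 p [ 0.46 -0.08  0.15] case mm [-129.6  -15.1  151.4] F [-0.4 -0.4 -1. ] w 13.2 z [ 0.29  0.05 -0.96] x [0.94 0.17 0.29] q [ 0.55  0.45 -0.53  2.4   1.2   0.15 -0.91]
[-0.16  0.47 -0.01]
[-0.  -0.1  0.1] [-0.02 -0.02 -0.05]
max 0.15
[[-0.02,0.0,-0.04,0.0,-0.15,0.0,8],[-0.02,0.0,-0.04,0.0,-0.15,0.0,8],[-0.02,0.0,-0.05,0.0,-0.15,-0.01,8],[-0.02,0.0,-0.04,0.0,-0.15,0.0,8]]
max 0.2
[[-0.01,0.0,-0.06,0.0,-0.2,0.0,8],[-0.02,0.0,-0.05,0.0,-0.2,0.0,8],[-0.02,0.0,-0.06,0.0,-0.2,0.0,8],[-0.01,0.0,-0.05,0.0,-0.2,0.0,8]]
max 0.1
[[-0.04,0.0,-0.03,0.0,-0.1,0.0,8],[-0.03,0.0,-0.03,0.0,-0.1,0.0,8],[-0.04,0.0,-0.03,0.0,-0.1,0.0,8],[-0.03,0.0,-0.03,0.0,-0.1,0.0,8]]
max 0.06
[[-0.06,0.0,-0.01,0.0,0.0,0.0,8],[-0.05,0.0,0.0,0.0,0.0,0.0,8],[-0.06,0.0,-0.01,0.0,0.0,0.0,8],[-0.06,0.0,-0.01,0.0,0.0,0.0,8]]
```

>>> {"fn": "servo_tool", "kwargs": {
  "moves": [
    [-0.02,0,-0.04,0,-0.15,0,8],
    [-0.02,0,-0.04,0,-0.15,0,8],
    [-0.02,0,-0.05,0,-0.15,-0.01,8],
    [-0.02,0,-0.04,0,-0.15,0,8],
    [-0.01,0,-0.06,0,-0.2,0,8],
    [-0.02,0,-0.05,0,-0.2,0,8],
    [-0.02,0,-0.06,0,-0.2,0,8],
    [-0.01,0,-0.05,0,-0.2,0,8],
    [0,0,0,0,0,0,8]
  ]
}}

```text
time_s: 14.02
ee_pos: [0.4535, -0.0831, 0.1714]
tool_rot: [-0.008, 0.992, 0.088, 0.087]
ft_force: [-0.1, 0.6, -1.0]
grip_width: 0.15
```

>>> {"fn": "servo_tool", "kwargs": {
  "moves": [
    [-0.04,0,-0.03,0,-0.1,0,8],
    [-0.03,0,-0.03,0,-0.1,0,8],
    [-0.04,0,-0.03,0,-0.1,0,8],
    [-0.03,0,-0.03,0,-0.1,0,8],
    [-0.06,0,-0.01,0,0,0,8],
    [-0.05,0,0,0,0,0,8],
    [-0.06,0,-0.01,0,0,0,8],
    [-0.06,0,-0.01,0,0,0,8],
    [0,0,0,0,0,0,8]
  ]
}}

```text
time_s: 15.15
ee_pos: [0.4334, -0.0867, 0.1757]
tool_rot: [-0.006, 0.994, 0.088, 0.069]
ft_force: [0.1, 0.4, -1.2]
grip_width: 0.149
```

```bash
python3 - <<'E'
from plan import *
from plant import snapshot
p,R,o=where(); print(o["ft_torque"])
for c in("scene","top"):
    s=snapshot(c)["image"]; cv2.imwrite(f"pics/{c}8.png",s[:,:,::-1])
crop("pics/scene8.png",195,305,130,240,5.4,"pics/s8.png")
a,b=lidtcp(84,19,-15,8,35.2); print((b.T@(a-p)*1000).round(1),np.rad2deg(Ro.from_matrix(R.T@b).as_rotvec()))
E
```

```text
t 15.15 p [ 0.43 -0.09  0.18] case mm [-147.7  -15.1  185. ] F [ 0.1  0.4 -1.2] w 12.7 z [ 0.14  0.02 -0.99] x [0.97 0.17 0.14] q [ 0.8   0.47 -0.87  2.35  0.79  0.46 -0.53]
[-0.1   0.21 -0.01]
[ 0.6 -0.1  0.1] [0.01 0.02 0.03]
```

View pics/s8.png

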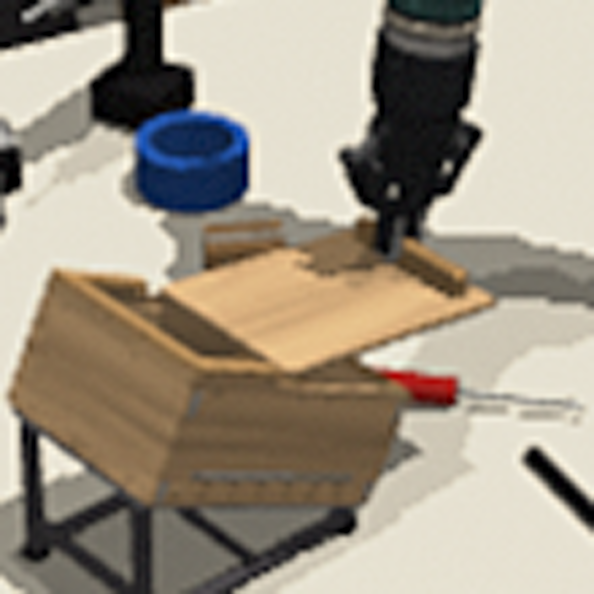

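```bash
python3 - <<'E'
from plan import *
p0,R0,o=cur(); q=o["joints"]
A=p0+np.array([-.012,0,.05]); wps=[(A,R0,4),((.43,-.085,.27),flatTool(CYAW),5),((.48,.14,.27),flatTool(.05),8),((.57,.16,.2),flatTool(0),4)]
P,R=p0,R0
for a,b,n in wps:
    P,R=rows(np.array(a),b,n,8,P,R); q,e,an=ik(P,R,q,1e-2); print(q,round(e,2),round(an,2))
q,e,an=ik(np.array([.57,.16,.0352]),flatTool(0),q,1e-2); print(q,e)
E
```

```text
max 0.26
[[-0.02,-0.01,-0.26,0.0,0.0,0.0,8],[-0.03,-0.01,-0.25,0.0,0.0,0.0,8],[-0.02,-0.01,-0.26,0.0,0.0,0.0,8],[-0.02,-0.01,-0.25,0.0,0.0,0.0,8]]
[ 0.96  0.39 -1.04  2.32  0.61  0.56 -0.36] 0.0 0.0
max 0.32
[[0.06,0.0,-0.17,0.0,-0.32,0.0,8],[0.05,0.0,-0.17,0.0,-0.32,0.0,8],[0.04,0.0,-0.18,0.0,-0.32,0.0,8],[0.05,0.0,-0.17,0.0,-0.32,0.0,8],[0.03,-0.01,-0.18,0.0,-0.32,0.01,8]]
[ 0.98  0.38 -1.11  2.18  0.47  0.84 -0.25] 0.0 0.0
max 0.55
[[0.22,-0.53,0.0,0.0,0.0,0.18,8],[0.22,-0.54,0.0,0.0,0.0,0.18,8],[0.2,-0.53,0.0,0.0,0.0,0.18,8],[0.2,-0.55,0.0,0.0,0.0,0.18,8],[0.19,-0.54,0.0,0.0,0.0,0.18,8],[0.18,-0.55,0.0,0.0,0.0,0.18,8],[0.17,-0.55,0.0,0.0,0.0,0.19,8],[0.16,-0.55,0.0,0.0,0.0,0.18,8]]
[ 0.39  0.45 -1.01  2.06  0.5   0.89 -0.85] 0.0 0.0
max 0.46
[[0.45,-0.08,0.35,0.0,0.0,0.14,8],[0.46,-0.08,0.35,0.0,0.0,0.14,8],[0.45,-0.09,0.35,0.0,0.0,0.15,8],[0.45,-0.09,0.35,0.0,0.0,0.14,8]]
[ 0.24  0.64 -0.86  1.94  0.63  0.86 -0.95] 0.0 0.0
[ 0.1   0.84 -0.65  2.01  0.9   0.61 -1.18] 0.0023355034571621537
```

>>> {"fn": "servo_tool", "kwargs": {
  "moves": [
    [-0.02,-0.01,-0.26,0,0,0,8],
    [-0.03,-0.01,-0.25,0,0,0,8],
    [-0.02,-0.01,-0.26,0,0,0,8],
    [-0.02,-0.01,-0.25,0,0,0,8],
    [0.06,0,-0.17,0,-0.32,0,8],
    [0.05,0,-0.17,0,-0.32,0,8],
    [0.04,0,-0.18,0,-0.32,0,8],
    [0.05,0,-0.17,0,-0.32,0,8],
    [0.03,-0.01,-0.18,0,-0.32,0.01,8]
  ]
}}

```text
time_s: 16.38
ee_pos: [0.4299, -0.0848, 0.2703]
tool_rot: [0.0, 0.996, 0.088, -0.0]
ft_force: [0.4, 0.7, -1.9]
grip_width: 0.148
```

>>> {"fn": "servo_tool", "kwargs": {
  "moves": [
    [0.22,-0.53,0,0,0,0.18,8],
    [0.22,-0.54,0,0,0,0.18,8],
    [0.2,-0.53,0,0,0,0.18,8],
    [0.2,-0.55,0,0,0,0.18,8],
    [0.19,-0.54,0,0,0,0.18,8],
    [0.18,-0.55,0,0,0,0.18,8],
    [0.17,-0.55,0,0,0,0.19,8],
    [0.16,-0.55,0,0,0,0.18,8],
    [0,0,0,0,0,0,8]
  ]
}}

```text
time_s: 17.5
ee_pos: [0.4804, 0.143, 0.2705]
tool_rot: [-0.001, 1.0, 0.027, 0.001]
ft_force: [0.2, -0.3, -1.4]
grip_width: 0.143
```

```bash
python3 - <<'E'
from plan import *
from plant import snapshot
p,R,o=where(); print(o["ft_torque"])
for c in("scene","top"):
    s=snapshot(c)["image"]; cv2.imwrite(f"pics/{c}9.png",s[:,:,::-1])
P,Q=rows(np.array([.57,.16,.15]),flatTool(0),8,8)
rows(np.array([.57,.16,.045]),flatTool(0),8,8,P,Q)
E
```

```text
t 17.5 p [0.48 0.14 0.27] case mm [-27.6 202.8 230.1] F [ 0.2 -0.3 -1.4] w 12.2 z [ 0.  0. -1.] x [1.   0.05 0.  ] q [ 0.39  0.45 -1.01  2.06  0.49  0.89 -0.85]
[-0.04  0.1   0.01]
max 0.3
[[0.23,-0.04,0.3,0.0,0.0,0.07,8],[0.23,-0.04,0.3,0.0,0.0,0.07,8],[0.22,-0.04,0.3,0.0,0.0,0.08,8],[0.23,-0.05,0.3,0.0,0.0,0.07,8],[0.23,-0.04,0.3,0.01,0.01,0.07,8],[0.23,-0.05,0.3,0.0,0.0,0.07,8],[0.22,-0.04,0.29,0.0,0.0,0.08,8],[0.23,-0.05,0.3,0.0,0.0,0.07,8]]
max 0.27
[[0.0,0.0,0.26,0.0,0.0,0.0,8],[0.0,0.0,0.27,0.0,0.0,0.0,8],[0.0,0.0,0.26,0.0,0.0,0.0,8],[0.0,0.0,0.26,0.0,0.0,0.0,8],[0.0,0.0,0.27,0.0,0.0,0.0,8],[0.0,0.0,0.26,0.0,0.0,0.0,8],[0.0,0.0,0.26,0.0,0.0,0.0,8],[0.0,0.0,0.26,0.0,0.0,0.0,8]]
```

View pics/scene9.png

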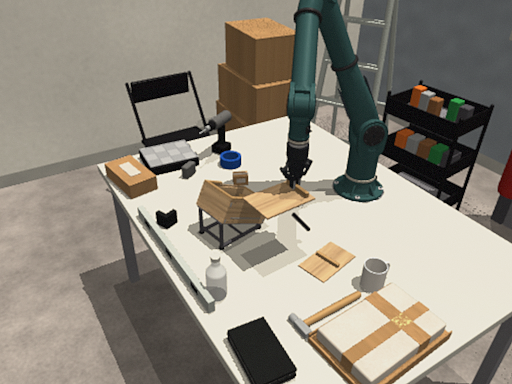

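View pics/top9.png

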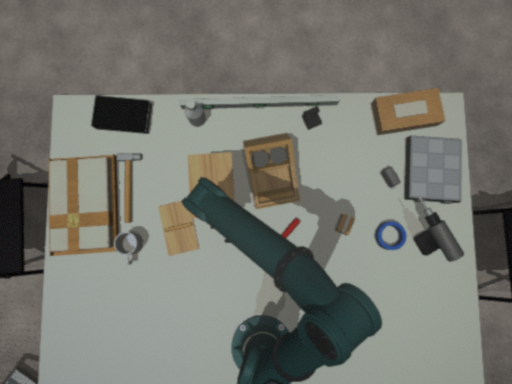

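Lid is held level at about (212,175) in the top view, clear of the case at (272,170) and the divider at (178,227). Lowering it.

>>> {"fn": "servo_tool", "kwargs": {
  "moves": [
    [0.23,-0.04,0.3,0,0,0.07,8],
    [0.23,-0.04,0.3,0,0,0.07,8],
    [0.22,-0.04,0.3,0,0,0.08,8],
    [0.23,-0.05,0.3,0,0,0.07,8],
    [0.23,-0.04,0.3,0.01,0.01,0.07,8],
    [0.23,-0.05,0.3,0,0,0.07,8],
    [0.22,-0.04,0.29,0,0,0.08,8],
    [0.23,-0.05,0.3,0,0,0.07,8]
  ]
}}

```text
time_s: 18.6
ee_pos: [0.5714, 0.1603, 0.1496]
tool_rot: [-0.0, 1.0, -0.001, 0.001]
ft_force: [-0.2, 0.0, -2.0]
grip_width: 0.147
```

>>> {"fn": "servo_tool", "kwargs": {
  "moves": [
    [0,0,0.26,0,0,0,8],
    [0,0,0.27,0,0,0,8],
    [0,0,0.26,0,0,0,8],
    [0,0,0.26,0,0,0,8],
    [0,0,0.27,0,0,0,8],
    [0,0,0.26,0,0,0,8],
    [0,0,0.26,0,0,0,8],
    [0,0,0.16,0,0,0,8],
    [0,0,0,0,0,0,8]
  ]
}}

```text
time_s: 19.73
ee_pos: [0.5703, 0.1601, 0.0499]
tool_rot: [-0.0, 1.0, -0.0, -0.0]
ft_force: [-0.3, -0.3, -1.4]
grip_width: 0.147
```

```bash
python3 - <<'E'
from plan import *
from plant import snapshot
p,R,o=where(); print(p,o["ft_torque"])
for c in("scene","top"):
    s=snapshot(c)["image"]; cv2.imwrite(f"pics/{c}10.png",s[:,:,::-1])
crop("pics/scene10.png",230,350,150,270,5,"pics/s10.png")
E
```

```text
t 19.73 p [0.57 0.16 0.05] case mm [-46.2 203.8  -8. ] F [-0.3 -0.3 -1.4] w 12.6 z [-0.  0. -1.] x [ 1. -0. -0.] q [ 0.11  0.82 -0.67  2.    0.87  0.63 -1.15]
[0.57 0.16 0.05] [-0.05  0.06 -0.  ]
```

View pics/s10.png

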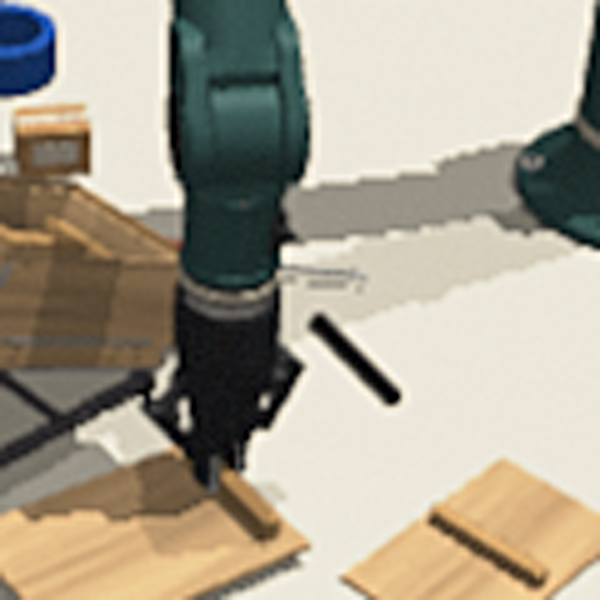

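>>> {"fn": "servo_tool", "kwargs": {
  "moves": [
    [0,0,0.1,0,0,0,8],
    [0,0,0.1,0,0,0,8],
    [0,0,0.04,0,0,0,8],
    [0,0,0,0,0,0,8]
  ]
}}

```text
time_s: 20.32
ee_pos: [0.5705, 0.1601, 0.0384]
tool_rot: [-0.0, 1.0, -0.0, 0.0]
ft_force: [-0.4, -0.4, -1.5]
grip_width: 0.155
```

>>> {"fn": "servo_tool", "kwargs": {
  "moves": [
    [0,0,0.02,0,0,0,8],
    [0,0,0.02,0,0,0,8],
    [0,0,0,0,0,0,8]
  ]
}}

```text
time_s: 20.7
ee_pos: [0.5706, 0.1602, 0.0365]
tool_rot: [-0.0, 1.0, -0.0, 0.0]
ft_force: [0.5, -0.0, -1.6]
grip_width: 0.15
```

>>> {"fn": "servo_tool", "kwargs": {
  "moves": [
    [0,0,0.02,0,0,0,8],
    [0,0,0,0,0,0,8]
  ]
}}

```text
time_s: 20.95
ee_pos: [0.5707, 0.1603, 0.0357]
tool_rot: [-0.0, 1.0, -0.0, 0.001]
ft_force: [0.0, 0.2, -0.4]
grip_width: 0.151
```

>>> {"fn": "servo_tool", "kwargs": {
  "moves": [
    [0,0,0.02,0,0,0,8],
    [0,0,0,0,0,0,8]
  ]
}}

```text
time_s: 21.2
ee_pos: [0.5707, 0.1603, 0.0356]
tool_rot: [-0.0, 1.0, -0.0, 0.001]
ft_force: [-1.3, -1.0, 7.0]
grip_width: 0.149
```

>>> {"fn": "servo_tool", "kwargs": {
  "moves": [
    [0,0,-0.01,0,0,0,20],
    [0,0,0,0,0,0,36],
    [0,0,0,0,0,0,40],
    [0,0,0,0,0,0,40],
    [0,0,-0.2,0,0,0,40],
    [0,0,-0.5,0,0,0,40],
    [0,0,-0.8,0,0,0,60],
    [0,0,-1,0,0,0,85],
    [0,0,-1,0,0,0,85]
  ]
}}

```text
time_s: 22.32
ee_pos: [0.5701, 0.1601, 0.2121]
tool_rot: [-0.0, 1.0, -0.0, 0.0]
ft_force: [1.3, 0.4, 1.5]
grip_width: 0.997
```

```bash
python3 - <<'E'
from plan import *
from plant import snapshot
p,R,o=where()
for c in("scene","top"):
    s=snapshot(c)["image"]; cv2.imwrite(f"pics/{c}11.png",s[:,:,::-1])
E
```

```text
t 22.32 p [0.57 0.16 0.21] case mm [ 27.3 203.8 136.5] F [1.3 0.4 1.5] w 85.1 z [ 0.  0. -1.] x [ 1. -0.  0.] q [ 0.25  0.62 -0.87  1.93  0.62  0.88 -0.94]
```

View pics/scene11.png

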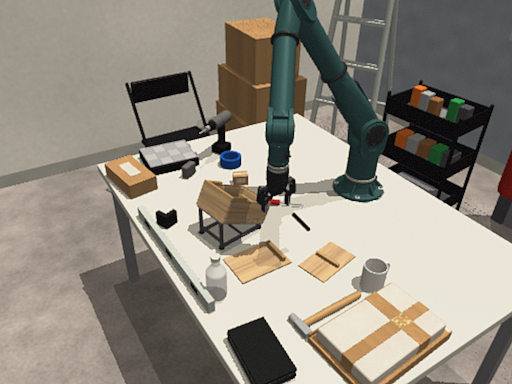

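View pics/top11.png

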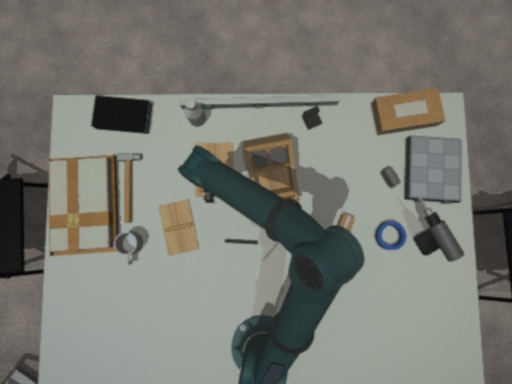

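```bash
python3 - <<'E'
from h import *
crop("pics/scene11.png",215,300,230,290,9,"pics/s11.png")
crop("pics/top11.png",185,305,125,225,6.5,"pics/t11.png")
E
```

```text
(no output)
```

View pics/s11.png

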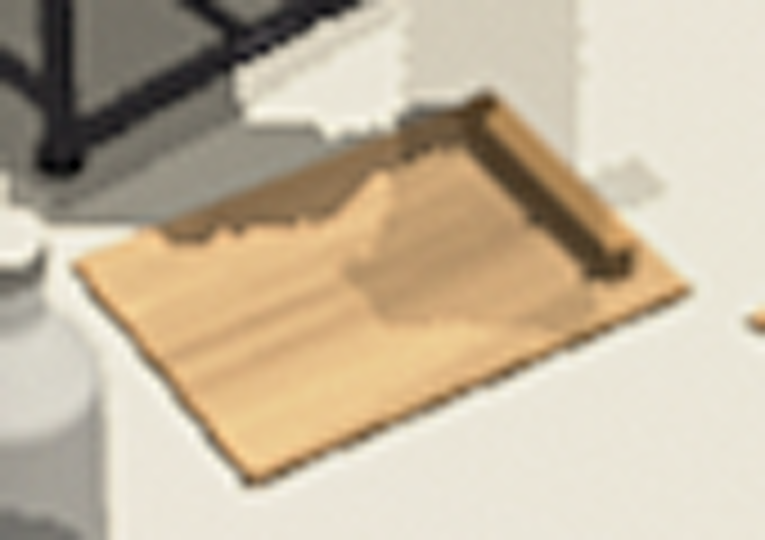

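View pics/t11.png

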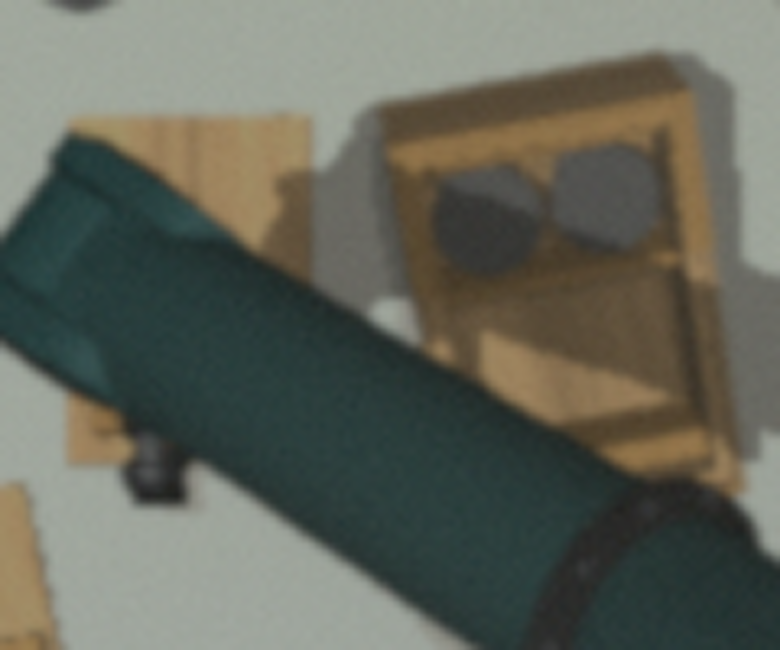

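```bash
python3 - <<'E'
from h import *
e=lambda p:un(p,(215,230),9); t=lambda p:un(p,(185,125),6.5)
obs=[("scene",e((75,263)),(102.5,-71,6)),("scene",e((250,480)),(102.5,71,6)),("scene",e((690,288)),(-102.5,71,6)),
("top",t((70,118)),(102.5,71,6)),("top",t((312,117)),(102.5,-71,6)),("top",t((68,463)),(-102.5,71,6))]
for c in(obs[:3],obs[3:],obs): fit(c,0,0,[.65,.17,0])
print("expected",.5707+.08,.1603+.015)
E
```

```text
[ 0.6523  0.1782 -0.0018] -0.11
[[-0.4, -0.3], [0.1, 0.1], [0.3, 0.1]]
 [ 0.6481  0.1722 -0.001 ] -0.06
[[0.0, -0.1], [0.1, -0.2], [-0.1, 0.3]]
 [ 0.6494  0.1741 -0.0028] -0.16
[[-0.3, -1.2], [0.2, -1.0], [0.2, -0.9], [-0.4, -0.5], [-0.3, -0.5], [-0.7, -0.1]]
expected 0.6507 0.1753
```

```bash
sed -i 's/^CASE=.*/CASE=np.array([.644,-.0325,.078]); CYAW=.178/' h.py; cat >> plan.py <<'E'
def sim(wps,q,P,R,show=True,w=1e-2):
    for a,b,n in wps:
        a=np.array(a); dr=Ro.from_matrix(R.T@b).as_rotvec()
        for k in range(1,n+1):
            q,e,an=ik(P+(a-P)*k/n,R@Ro.from_rotvec(dr*k/n).as_matrix(),q,w)
        P,R=a,b
        if show: print(a.round(3),q,round(e,2),round(an,2))
    return q
def caseToolY(s=1):
    C=cR(); return np.c_[s*C[:,1],s*C[:,0],-C[:,2]]
CAR=np.array([.4367,-.3071]); CARYAW=-.3887
E
python3 - <<'E'
from plan import *
p,R,o=cur()
for k,s in((np.pi/2,1),(-np.pi/2,-1)):
    F=flatTool(CARYAW+k); print(k)
    sim([((.5,-.1,.25),flatTool((CARYAW+k)/2),6),((*CAR,.2),F,6),((*CAR,.043),F,4),((*CAR,.25),F,4),(c2w((-36,0,190)),caseToolY(s),10),(c2w((-36,0,52)),caseToolY(s),5)],o["joints"].copy(),p,R)
E
```

```text
1.5707963267948966
[ 0.5  -0.1   0.25] [ 0.94  0.57 -1.15  2.06  0.65  0.94  0.02] 0.0 0.0
[ 0.44 -0.31  0.2 ] [ 1.35  0.75 -1.24  2.05  0.87  1.    0.84] 0.0 0.0
[ 0.44 -0.31  0.04] [ 1.21  0.95 -1.01  2.13  1.21  0.83  0.59] 0.0 0.0
[ 0.44 -0.31  0.25] [ 1.39  0.68 -1.27  2.01  0.76  1.05  0.93] 0.0 0.0
[ 0.53 -0.05  0.23] [ 0.96  0.53 -1.17  2.31  1.38  0.43  0.47] 0.0 0.0
[ 0.59 -0.04  0.11] [ 0.79  0.86 -1.07  2.27  1.87  0.63  0.09] 0.0 0.0
-1.5707963267948966
[ 0.5  -0.1   0.25] [ 0.64  0.4  -0.69  2.07  0.36  0.78 -1.25] 0.0 0.0
[ 0.44 -0.31  0.2 ] [ 0.8   0.45 -0.36  2.08  0.26  0.66 -1.69] 0.0 0.0
[ 0.44 -0.31  0.04] [ 0.67  0.7  -0.19  2.15  0.4   0.32 -1.82] 0.0 0.0
[ 0.44 -0.31  0.25] [ 0.81  0.38 -0.37  2.03  0.19  0.76 -1.63] 0.0 0.0
[ 0.53 -0.05  0.23] [ 0.48  0.33 -0.49  2.33  0.71  0.08 -2.04] 0.04 0.01
[ 0.59 -0.04  0.11] [ 0.75  0.83 -1.01  2.27  1.89  0.58 -3.09] 0.0 0.0
```

```bash
python3 - <<'E'
from plan import *
p,R,o=cur(); F=flatTool(CARYAW+np.pi/2)
P,Q=rows(np.array([.5,-.05,.28]),flatTool(.6),8,85)
P,Q=rows(np.array([*CAR,.15]),F,9,85,P,Q)
E
```

```text
max 0.86
[[-0.18,0.53,-0.16,0.0,-0.02,-0.86,85],[-0.22,0.52,-0.17,0.0,-0.02,-0.86,85],[-0.26,0.49,-0.16,-0.01,-0.01,-0.86,85],[-0.3,0.48,-0.16,0.0,-0.02,-0.86,85],[-0.33,0.45,-0.16,0.0,-0.02,-0.86,85],[-0.36,0.43,-0.17,0.0,-0.02,-0.86,85],[-0.4,0.4,-0.16,-0.01,-0.02,-0.86,85],[-0.42,0.37,-0.16,0.0,-0.01,-0.86,85]]
max 0.75
[[-0.44,0.39,0.29,0.0,0.0,-0.74,85],[-0.46,0.37,0.29,0.0,0.0,-0.74,85],[-0.49,0.33,0.29,0.0,0.0,-0.74,85],[-0.5,0.3,0.29,0.0,0.0,-0.75,85],[-0.53,0.26,0.29,0.0,0.0,-0.74,85],[-0.54,0.24,0.29,0.0,0.0,-0.74,85],[-0.55,0.19,0.28,0.0,0.0,-0.74,85],[-0.57,0.16,0.29,0.0,0.0,-0.74,85],[-0.58,0.13,0.29,0.0,0.0,-0.74,85]]
```

>>> {"fn": "servo_tool", "kwargs": {
  "moves": [
    [-0.18,0.53,-0.16,0,-0.02,-0.86,85],
    [-0.22,0.52,-0.17,0,-0.02,-0.86,85],
    [-0.26,0.49,-0.16,-0.01,-0.01,-0.86,85],
    [-0.3,0.48,-0.16,0,-0.02,-0.86,85],
    [-0.33,0.45,-0.16,0,-0.02,-0.86,85],
    [-0.36,0.43,-0.17,0,-0.02,-0.86,85],
    [-0.4,0.4,-0.16,-0.01,-0.02,-0.86,85],
    [-0.42,0.37,-0.16,0,-0.01,-0.86,85]
  ]
}}

```text
time_s: 23.42
ee_pos: [0.497, -0.0531, 0.2755]
tool_rot: [0.001, 0.955, 0.297, -0.006]
ft_force: [0.4, -0.0, -0.1]
grip_width: 0.995
```

>>> {"fn": "servo_tool", "kwargs": {
  "moves": [
    [-0.44,0.39,0.29,0,0,-0.74,85],
    [-0.46,0.37,0.29,0,0,-0.74,85],
    [-0.49,0.33,0.29,0,0,-0.74,85],
    [-0.5,0.3,0.29,0,0,-0.75,85],
    [-0.53,0.26,0.29,0,0,-0.74,85],
    [-0.54,0.24,0.29,0,0,-0.74,85],
    [-0.55,0.19,0.28,0,0,-0.74,85],
    [-0.57,0.16,0.29,0,0,-0.74,85],
    [-0.58,0.13,0.29,0,0,-0.74,85],
    [0,0,0,0,0,0,85]
  ]
}}

```text
time_s: 24.68
ee_pos: [0.4311, -0.3123, 0.1454]
tool_rot: [-0.002, 0.832, 0.555, -0.006]
ft_force: [-0.3, -0.2, 0.2]
grip_width: 0.994
```

```bash
python3 - <<'E'
from plan import *
from plant import snapshot
p,R,o=where()
for c in("scene","top"):
    s=snapshot(c)["image"]; cv2.imwrite(f"pics/{c}12.png",s[:,:,::-1])
F=flatTool(CARYAW+np.pi/2)
rows(np.array([*CAR,.055]),F,5,85)
def mark(src,cam,pts,x0,x1,y0,y1,f,out):
    im=cv2.resize(cv2.imread(src)[y0:y1,x0:x1],None,fx=f,fy=f,interpolation=cv2.INTER_CUBIC)
    for P in pts:
        u=(proj(cam,P)[0]-[x0,y0]+.5)*f-.5; cv2.drawMarker(im,tuple(int(round(v)) for v in u),(0,0,255),cv2.MARKER_CROSS,12,1)
    cv2.imwrite(out,im)
C=[np.array([*CAR,.048])+Ro.from_euler("z",CARYAW).apply([a,b,0]) for a in(-.033,.033) for b in(-.023,.023)]
mark("pics/scene12.png","scene",C,215,285,130,200,8,"pics/s12.png")
E
```

```text
t 24.68 p [ 0.43 -0.31  0.15] case mm [-200.2 -237.7  177.7] F [-0.3 -0.2  0.2] w 84.9 z [-0.01 -0.   -1.  ] x [ 0.38  0.92 -0.01] q [ 1.3   0.8  -1.13  2.09  0.96  0.93  0.78]
max 0.37
[[0.02,0.01,0.37,-0.02,0.02,0.0,85],[0.01,0.02,0.37,-0.02,0.01,-0.01,85],[0.02,0.01,0.37,-0.02,0.02,0.0,85],[0.01,0.01,0.37,-0.01,0.01,0.0,85],[0.02,0.01,0.36,-0.02,0.02,0.0,85]]
```

View pics/s12.png

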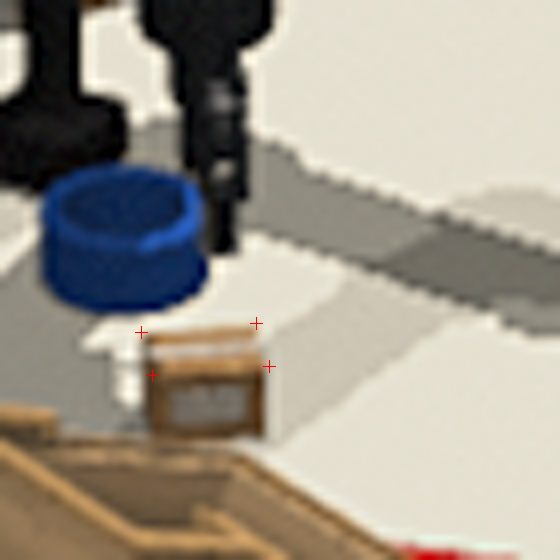

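View pics/top12.png

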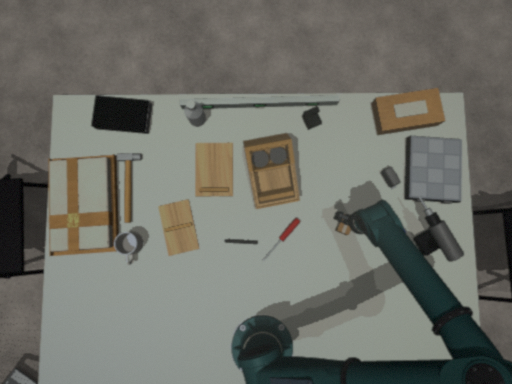

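>>> {"fn": "servo_tool", "kwargs": {
  "moves": [
    [0.02,0.01,0.37,-0.02,0.02,0,85],
    [0.01,0.02,0.37,-0.02,0.01,-0.01,85],
    [0.02,0.01,0.37,-0.02,0.02,0,85],
    [0.01,0.01,0.37,-0.01,0.01,0,85],
    [0.02,0.01,0.36,-0.02,0.02,0,85],
    [0,0,0.24,0,0,0,85],
    [0,0,0,0,0,0,85]
  ]
}}

```text
time_s: 25.65
ee_pos: [0.437, -0.3069, 0.0432]
tool_rot: [-0.0, 0.83, 0.558, -0.0]
ft_force: [-0.1, -0.4, 0.7]
grip_width: 0.994
```

```bash
python3 - <<'E'
from plan import *
from plant import snapshot
p,R,o=where()
for c in("scene",):
    s=snapshot(c)["image"]; cv2.imwrite(f"pics/{c}13.png",s[:,:,::-1])
crop("pics/scene13.png",215,285,130,200,8,"pics/s13.png")
rows(np.array([*CAR,.043]),flatTool(CARYAW+np.pi/2),2,85)
E
```

```text
t 25.65 p [ 0.44 -0.31  0.04] case mm [-240.6 -233.5   83.5] F [-0.1 -0.4  0.7] w 84.9 z [-0. -0. -1.] x [ 0.38  0.93 -0.  ] q [ 1.19  0.93 -0.98  2.13  1.19  0.8   0.6 ]
max 0.01
[[0.0,-0.01,0.01,0.0,0.0,0.01,85],[0.0,0.0,0.0,0.0,0.0,0.01,85]]
```

View pics/s13.png

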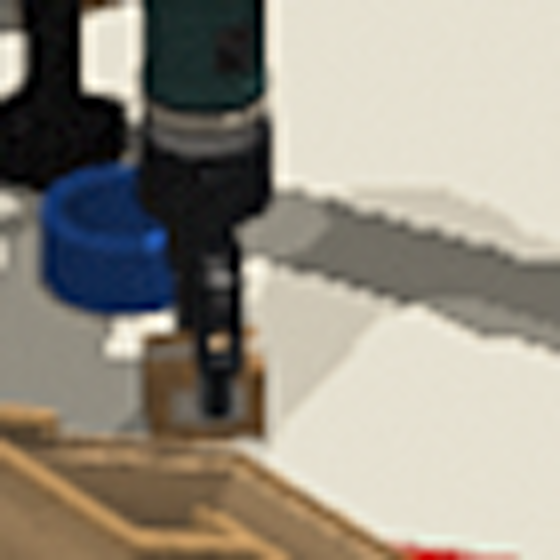

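The finger stands in front of the carton's side, at (217,400) against the carton's centre column of about 207. Closing.

>>> {"fn": "servo_tool", "kwargs": {
  "moves": [
    [0,0,0,0,0,0,60],
    [0,0,0,0,0,0,38],
    [0,0,0,0,0,0,38],
    [0,0,0,0,0,0,38],
    [0,0,-0.1,0,0,0,38],
    [0,0,-0.2,0,0,0,38],
    [0,0,0,0,0,0,38]
  ],
  "squeeze": 45
}}

```text
time_s: 26.58
ee_pos: [0.4373, -0.3079, 0.059]
tool_rot: [0.001, 0.83, 0.557, 0.0]
ft_force: [0.2, 0.2, -1.5]
grip_width: 0.531
```

```bash
python3 - <<'E'
from plan import *
from plant import snapshot
p,R,o=where(); print(o["ft_torque"])
for c in("scene",):
    s=snapshot(c)["image"]; cv2.imwrite(f"pics/{c}14.png",s[:,:,::-1])
crop("pics/scene14.png",215,285,130,200,8,"pics/s14.png")
F=flatTool(CARYAW+np.pi/2)
P,Q=p,R; q=o["joints"]
for a,b,n in[((.44,-.30,.24),R,6),((.50,-.12,.27),caseToolY(1),10),(c2w((-36,0,150)),caseToolY(1),6)]:
    sim([(a,b,n)],q,P,Q); P,Q=rows(np.array(a),b,n,38,P,Q); q=ik(P,Q,q,1e-2)[0]
E
```

```text
t 26.57 p [ 0.44 -0.31  0.06] case mm [-233.4 -234.4   97.6] F [ 0.2  0.2 -1.5] w 45.4 z [ 0. -0. -1.] x [ 0.38  0.93 -0.  ] q [ 1.21  0.91 -1.    2.12  1.15  0.82  0.63]
[-0.01 -0.05 -0.03]
[ 0.44 -0.3   0.24] [ 1.37  0.69 -1.27  2.02  0.79  1.04  0.89] 0.0 0.0
max 0.61
[[0.03,0.0,-0.6,0.0,0.0,0.0,38],[0.02,0.0,-0.61,0.0,0.0,0.0,38],[0.03,0.0,-0.6,0.0,0.0,0.0,38],[0.03,0.0,-0.6,0.0,0.0,0.0,38],[0.03,0.0,-0.61,0.0,0.0,0.0,38],[0.02,0.0,-0.6,0.0,0.0,0.0,38]]
[ 0.5  -0.12  0.27] [ 1.23  0.46 -1.26  2.29  0.96  0.37  1.01] 0.0 0.0
max 0.64
[[0.38,-0.03,-0.06,-0.52,0.15,-0.64,38],[0.38,0.0,-0.06,-0.53,0.16,-0.63,38],[0.38,0.02,-0.05,-0.52,0.15,-0.64,38],[0.38,0.05,-0.04,-0.53,0.16,-0.64,38],[0.38,0.07,-0.04,-0.52,0.15,-0.63,38],[0.37,0.09,-0.02,-0.52,0.15,-0.64,38],[0.37,0.11,-0.02,-0.53,0.16,-0.64,38],[0.36,0.13,-0.01,-0.52,0.15,-0.63,38],[0.35,0.15,0.01,-0.53,0.16,-0.64,38],[0.34,0.17,0.01,-0.52,0.15,-0.64,38]]
[ 0.55 -0.05  0.2 ] [ 0.81  0.56 -0.99  2.31  1.59  0.37  0.27] 0.0 0.0
max 0.31
[[0.2,0.06,0.31,0.0,0.0,0.0,38],[0.21,0.05,0.31,0.0,0.0,0.0,38],[0.2,0.06,0.31,0.0,0.0,0.0,38],[0.2,0.06,0.3,0.0,0.0,0.0,38],[0.2,0.06,0.31,0.0,0.0,0.0,38],[0.21,0.05,0.31,0.0,0.0,0.0,38]]
```

View pics/s14.png

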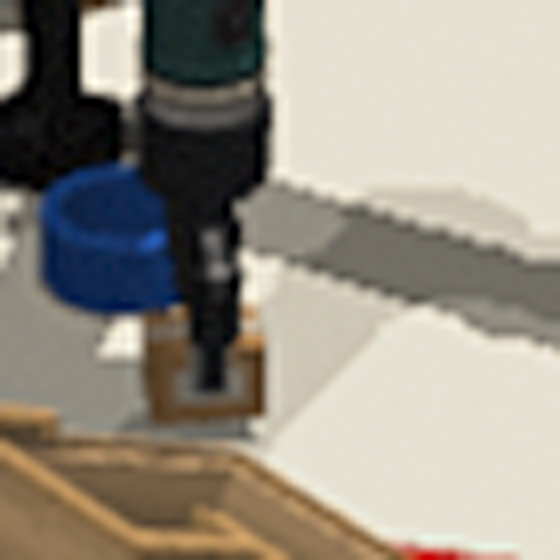

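```bash
python3 - <<'E'
from plan import *
p,R,o=cur()
P,Q=p,R; q=o["joints"]
for a,b,n in[((.46,-.29,.23),R,5),(c2w((-30,0,180)),caseToolY(1),14)]:
    sim([(a,b,n)],q,P,Q); P,Q=rows(np.array(a),b,n,38,P,Q); q=ik(P,Q,q,1e-2)[0]
E
```

```text
[ 0.46 -0.29  0.23] [ 1.31  0.72 -1.25  2.01  0.81  1.04  0.85] 0.0 0.0
max 0.69
[[0.1,0.06,-0.69,0.0,0.0,0.0,38],[0.1,0.06,-0.68,0.0,0.0,0.0,38],[0.1,0.06,-0.69,0.0,0.0,0.0,38],[0.1,0.05,-0.68,0.0,0.0,0.0,38],[0.1,0.06,-0.69,0.0,0.0,0.0,38]]
[ 0.54 -0.05  0.23] [ 0.97  0.59 -1.22  2.3   1.42  0.49  0.43] 0.0 0.0
max 0.46
[[0.36,-0.03,0.01,-0.37,0.11,-0.45,38],[0.35,-0.01,0.01,-0.38,0.11,-0.46,38],[0.36,0.0,0.01,-0.37,0.11,-0.45,38],[0.36,0.02,0.02,-0.38,0.11,-0.46,38],[0.36,0.02,0.02,-0.37,0.11,-0.45,38],[0.35,0.05,0.03,-0.38,0.11,-0.46,38],[0.35,0.05,0.03,-0.37,0.11,-0.45,38],[0.35,0.07,0.03,-0.38,0.11,-0.46,38],[0.35,0.08,0.04,-0.37,0.11,-0.45,38],[0.34,0.09,0.05,-0.38,0.11,-0.46,38],[0.34,0.11,0.06,-0.37,0.11,-0.45,38],[0.33,0.11,0.06,-0.38,0.11,-0.46,38]]
[[0.33,0.13,0.07,-0.37,0.11,-0.45,38],[0.32,0.14,0.07,-0.38,0.11,-0.46,38]]
```

>>> {"fn": "servo_tool", "kwargs": {
  "moves": [
    [0.1,0.06,-0.69,0,0,0,38],
    [0.1,0.06,-0.68,0,0,0,38],
    [0.1,0.06,-0.69,0,0,0,38],
    [0.1,0.05,-0.68,0,0,0,38],
    [0.1,0.06,-0.69,0,0,0,38]
  ]
}}

```text
time_s: 27.25
ee_pos: [0.4593, -0.2897, 0.2303]
tool_rot: [-0.0, 0.83, 0.558, -0.001]
ft_force: [0.5, -0.0, -1.9]
grip_width: 0.533
```

>>> {"fn": "servo_tool", "kwargs": {
  "moves": [
    [0.36,-0.03,0.01,-0.37,0.11,-0.45,38],
    [0.35,-0.01,0.01,-0.38,0.11,-0.46,38],
    [0.36,0,0.01,-0.37,0.11,-0.45,38],
    [0.36,0.02,0.02,-0.38,0.11,-0.46,38],
    [0.36,0.02,0.02,-0.37,0.11,-0.45,38],
    [0.35,0.05,0.03,-0.38,0.11,-0.46,38],
    [0.35,0.05,0.03,-0.37,0.11,-0.45,38],
    [0.35,0.07,0.03,-0.38,0.11,-0.46,38],
    [0.35,0.08,0.04,-0.37,0.11,-0.45,38],
    [0.34,0.09,0.05,-0.38,0.11,-0.46,38],
    [0.34,0.11,0.06,-0.37,0.11,-0.45,38],
    [0.33,0.11,0.06,-0.38,0.11,-0.46,38]
  ]
}}

```text
time_s: 28.75
ee_pos: [0.5256, -0.0853, 0.2246]
tool_rot: [0.129, 0.658, 0.725, 0.154]
ft_force: [0.4, 0.5, -2.3]
grip_width: 0.528
```

```bash
python3 - <<'E'
from plan import *
p,R,o=where()
P,Q=p,R; q=o["joints"]
for a,b,n in[(c2w((-34,0,150)),caseToolY(1),6)]:
    sim([(a,b,n)],q,P,Q); P,Q=rows(np.array(a),b,n,38,P,Q); q=ik(P,Q,q,1e-2)[0]
E
```

```text
t 28.75 p [ 0.53 -0.09  0.22] case mm [-45.6 -31.  187.8] F [ 0.4  0.5 -2.3] w 45.1 z [ 0.39  0.05 -0.92] x [-0.1   0.99  0.02] q [ 1.    0.55 -1.16  2.27  1.21  0.47  0.61]
[ 0.55 -0.05  0.2 ] [ 0.87  0.61 -1.09  2.3   1.57  0.45  0.3 ] 0.0 0.0
max 0.15
[[0.11,0.04,0.12,-0.13,0.04,-0.15,38],[0.11,0.04,0.12,-0.12,0.03,-0.15,38],[0.1,0.04,0.13,-0.13,0.04,-0.15,38],[0.11,0.04,0.12,-0.12,0.03,-0.14,38],[0.1,0.03,0.13,-0.13,0.04,-0.15,38],[0.11,0.04,0.12,-0.13,0.03,-0.15,38]]
```

>>> {"fn": "servo_tool", "kwargs": {
  "moves": [
    [0.11,0.04,0.12,-0.13,0.04,-0.15,38],
    [0.11,0.04,0.12,-0.12,0.03,-0.15,38],
    [0.1,0.04,0.13,-0.13,0.04,-0.15,38],
    [0.11,0.04,0.12,-0.12,0.03,-0.14,38],
    [0.1,0.03,0.13,-0.13,0.04,-0.15,38],
    [0.11,0.04,0.12,-0.13,0.03,-0.15,38],
    [0,0,0,0,0,0,38]
  ]
}}

```text
time_s: 29.62
ee_pos: [0.5469, -0.05, 0.196]
tool_rot: [0.149, 0.624, 0.746, 0.179]
ft_force: [-0.5, -1.4, -1.8]
grip_width: 0.528
```

```bash
python3 - <<'E'
from plan import *
from plant import snapshot
p,R,o=where()
for c in("scene","top"):
    s=snapshot(c)["image"]; cv2.imwrite(f"pics/{c}15.png",s[:,:,::-1])
crop("pics/scene15.png",195,285,120,220,6,"pics/s15.png")
crop("pics/top15.png",235,315,125,215,6.5,"pics/t15.png")
rows(c2w((-36,0,60)),caseToolY(1),10,38)
E
```

```text
t 29.62 p [ 0.55 -0.05  0.2 ] case mm [-34.3  -0.  149.9] F [-0.5 -1.4 -1.8] w 45.1 z [ 0.45  0.08 -0.89] x [-0.18  0.98  0.  ] q [ 0.85  0.59 -1.06  2.3   1.57  0.43  0.29]
max 0.18
[[0.0,0.0,0.18,0.0,0.0,0.0,38],[0.0,-0.01,0.18,0.0,0.0,0.0,38],[0.0,0.0,0.18,0.0,0.0,-0.01,38],[0.01,-0.01,0.18,0.0,0.0,0.0,38],[0.0,0.0,0.18,0.0,0.0,0.0,38],[0.0,0.0,0.18,0.0,0.0,0.0,38],[0.0,-0.01,0.18,0.0,0.0,0.0,38],[0.0,0.0,0.18,0.0,0.01,-0.01,38],[0.0,-0.01,0.18,0.0,0.0,0.0,38],[0.0,0.0,0.18,0.0,0.0,0.0,38]]
```

View pics/s15.png

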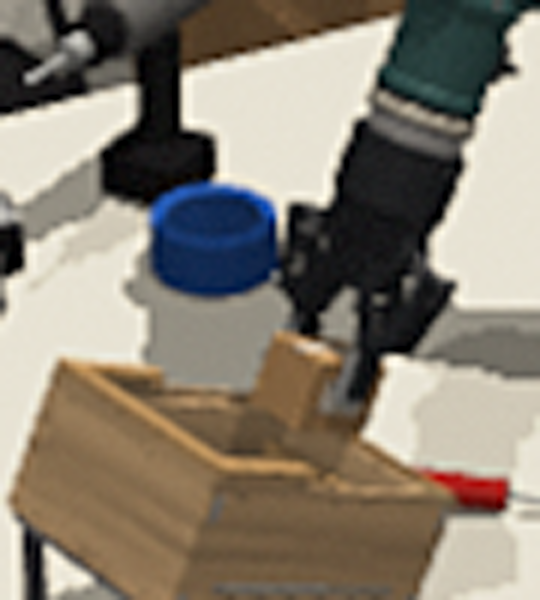

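View pics/t15.png

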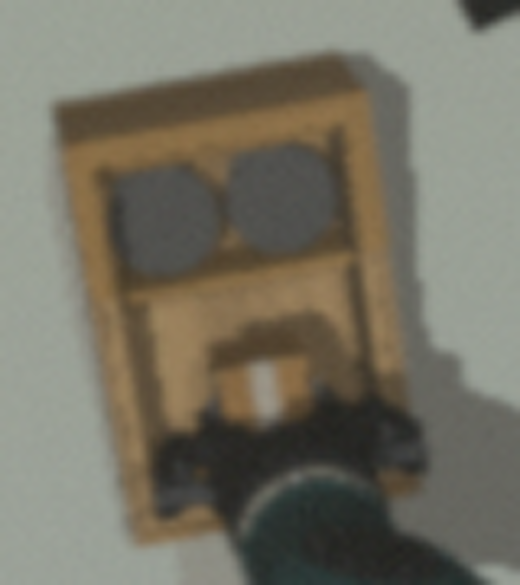

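>>> {"fn": "servo_tool", "kwargs": {
  "moves": [
    [0,0,0.18,0,0,0,38],
    [0,-0.01,0.18,0,0,0,38],
    [0,0,0.18,0,0,-0.01,38],
    [0.01,-0.01,0.18,0,0,0,38],
    [0,0,0.18,0,0,0,38],
    [0,0,0,0,0,0,38]
  ]
}}

```text
time_s: 30.48
ee_pos: [0.5668, -0.0465, 0.1553]
tool_rot: [0.149, 0.624, 0.746, 0.179]
ft_force: [0.3, -0.1, -1.2]
grip_width: 0.527
```

>>> {"fn": "servo_tool", "kwargs": {
  "moves": [
    [0,0,0.18,0,0,0,38],
    [0,-0.01,0.18,0,0,0,38],
    [0,0,0.18,0,0.01,-0.01,38],
    [0,-0.01,0.18,0,0,0,38],
    [0,0,0.16,0,0,0,38],
    [0,0,0,0,0,0,38]
  ]
}}

```text
time_s: 31.22
ee_pos: [0.5857, -0.0431, 0.1156]
tool_rot: [0.149, 0.624, 0.746, 0.179]
ft_force: [0.1, 0.0, -2.2]
grip_width: 0.53
```

```bash
python3 - <<'E'
from plan import *
p,R,o=where()
E
```

```text
t 31.23 p [ 0.59 -0.04  0.12] case mm [-35.7  -0.1  60.5] F [ 0.1  0.  -2.2] w 45.2 z [ 0.45  0.08 -0.89] x [-0.18  0.98  0.  ] q [ 0.76  0.81 -1.02  2.27  1.87  0.57  0.07]
```

Bottom of the carton should be about 9 mm above the floor. Lowering in small steps.

>>> {"fn": "servo_tool", "kwargs": {
  "moves": [
    [0,0,0.06,0,0,0,38],
    [0,0,0.06,0,0,0,38],
    [0,0,0.02,0,0,0,38],
    [0,0,0,0,0,0,38]
  ]
}}

```text
time_s: 31.72
ee_pos: [0.5888, -0.0426, 0.1102]
tool_rot: [0.15, 0.624, 0.746, 0.179]
ft_force: [0.8, -0.4, -1.3]
grip_width: 0.531
```

>>> {"fn": "servo_tool", "kwargs": {
  "moves": [
    [0,0,0.02,0,0,0,38],
    [0,0,0,0,0,0,38]
  ]
}}

```text
time_s: 31.98
ee_pos: [0.5892, -0.0426, 0.1093]
tool_rot: [0.15, 0.624, 0.746, 0.179]
ft_force: [0.3, 0.1, -2.2]
grip_width: 0.531
```

>>> {"fn": "servo_tool", "kwargs": {
  "moves": [
    [0,0,0.02,0,0,0,38],
    [0,0,0,0,0,0,38]
  ]
}}

```text
time_s: 32.22
ee_pos: [0.5896, -0.0425, 0.1085]
tool_rot: [0.15, 0.624, 0.746, 0.179]
ft_force: [-0.7, -0.8, 0.6]
grip_width: 0.53
```

>>> {"fn": "servo_tool", "kwargs": {
  "moves": [
    [0,0,0.02,0,0,0,38],
    [0,0,0,0,0,0,38]
  ]
}}

```text
time_s: 32.48
ee_pos: [0.5897, -0.0424, 0.1085]
tool_rot: [0.151, 0.623, 0.746, 0.179]
ft_force: [-6.5, -3.1, 10.0]
grip_width: 0.534
```

```bash
python3 - <<'E'
from plan import *
p,R,o=where()
E
```

```text
t 32.48 p [ 0.59 -0.04  0.11] case mm [-35.4  -0.2  52.2] F [-6.5 -3.1 10. ] w 45.6 z [ 0.45  0.08 -0.89] x [-0.18  0.98 -0.  ] q [ 0.76  0.83 -1.02  2.27  1.89  0.59  0.06]
```

>>> {"fn": "servo_tool", "kwargs": {
  "moves": [
    [0,0,-0.02,0,0,0,50],
    [0,0,0,0,0,0,58],
    [0,0,0,0,0,0,62],
    [0,0,0,0,0,0,62],
    [0,0,-0.2,0,0,0,62],
    [0,0,-0.4,0,0,0,62],
    [0,0,-0.6,0,0,0,62],
    [0,0,-0.6,0,0,0,62],
    [0,0,-0.5,0,0,0,62]
  ]
}}

```text
time_s: 33.6
ee_pos: [0.5374, -0.0515, 0.2122]
tool_rot: [0.15, 0.623, 0.746, 0.179]
ft_force: [0.4, 0.6, 0.9]
grip_width: 0.728
```

```bash
python3 - <<'E'
from plan import *
from plant import snapshot
p,R,o=where()
for c in("scene","top"):
    s=snapshot(c)["image"]; cv2.imwrite(f"pics/{c}16.png",s[:,:,::-1])
crop("pics/scene16.png",195,285,130,230,6,"pics/s16.png")
crop("pics/top16.png",235,315,125,215,6.5,"pics/t16.png")
E
```

```text
t 33.6 p [ 0.54 -0.05  0.21] case mm [-35.5   0.1 168.7] F [0.4 0.6 0.9] w 62.2 z [ 0.45  0.08 -0.89] x [-0.18  0.98 -0.  ] q [ 0.87  0.54 -1.06  2.31  1.49  0.39  0.37]
```

View pics/s16.png

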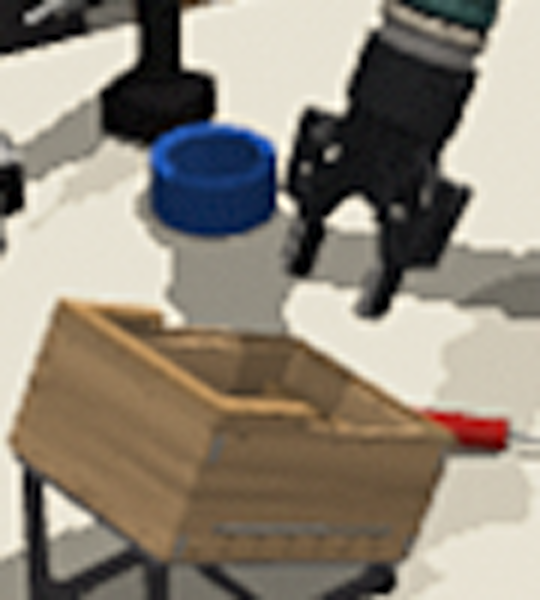

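View pics/t16.png

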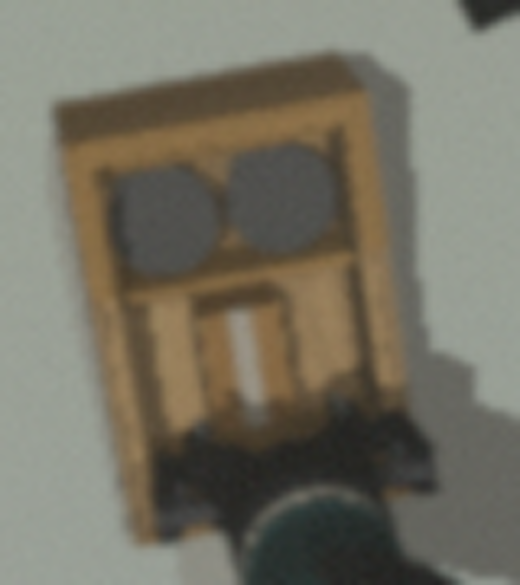

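```bash
python3 - <<'E'
from plan import *
d=lambda p:un(p,(150,190),7); e=lambda p:un(p,(290,235),9)
T=[("top",d((62,112)),(95,58,5)),("top",d((270,65)),(95,-58,5)),("top",d((345,412)),(-95,-58,5)),("top",d((133,460)),(-95,58,5))]
S=[("scene",e((303,430)),(95,58,5)),("scene",e((72,275)),(95,-58,5)),("scene",e((590,193)),(-95,58,5)),("scene",e((370,60)),(-95,-58,5))]
a=fit(T,0,0,[.5,.3,.1],"top");b=fit(S,0,0,[.5,.3,.1],"scene")
print("corr",a+[.0026,.0031,0],b-[.0016,.0029,0])
p,R,o=cur(); D=np.array([.434,.307]); F=flatTool(.216)
sim([((.5,0.0,.26),flatTool(.9),8),((*D,.15),F,10),((*D,.032),F,5),((*D,.2),F,5),((.47,.1,.28),flatTool(.18),8),(c2w((0,0,200)),caseTool(),10),(c2w((0,0,92)),caseTool(),5)],o["joints"],p,R)
E
```

```text
top [0.43 0.3  0.22] 12.43
[[-0.3, -0.0], [0.4, -0.3], [0.3, -0.0], [-0.3, 0.3]]
scene [0.44 0.31 0.22] 12.43
[[-0.0, -0.2], [0.0, -0.0], [0.3, 0.2], [-0.4, 0.0]]
corr [0.43 0.31 0.22] [0.43 0.31 0.22]
[0.5  0.   0.26] [ 0.75  0.53 -1.15  2.07  0.61  0.93  0.16] 0.0 0.0
[0.43 0.31 0.15] [-0.15  0.62 -0.76  2.1   0.68  0.69 -1.16] 0.0 0.0
[0.43 0.31 0.03] [-0.31  0.78 -0.55  2.15  0.93  0.47 -1.38] 0.0 0.0
[0.43 0.31 0.2 ] [-0.09  0.55 -0.84  2.07  0.59  0.77 -1.08] 0.0 0.0
[0.47 0.1  0.28] [ 0.45  0.38 -0.96  2.09  0.41  0.86 -0.57] 0.0 0.0
[ 0.56 -0.05  0.26] [ 0.65  0.35 -0.73  2.25  0.76  0.21 -0.52] 0.0 0.0
[ 0.6  -0.04  0.16] [ 0.51  0.57 -0.63  2.23  1.76  0.23 -1.49] 0.0 0.0
```

```bash
python3 - <<'E'
from plan import *
np.set_printoptions(precision=4)
d=lambda p:un(p,(150,190),7); e=lambda p:un(p,(290,235),9)
T=[("top",d((62,112)),(95,58,5)),("top",d((270,65)),(95,-58,5)),("top",d((345,412)),(-95,-58,5)),("top",d((133,460)),(-95,58,5))]
S=[("scene",e((303,430)),(95,58,5)),("scene",e((72,275)),(95,-58,5)),("scene",e((590,193)),(-95,58,5)),("scene",e((370,60)),(-95,-58,5))]
a=fit(T,0,0,[.5,.3,.1],"top");b=fit(S,0,0,[.5,.3,.1],"scene")
print("corr",a+[.0026,.0031,0],b-[.0016,.0029,0])
D=np.array([.434,.307]);F=flatTool(.216)
P,Q=rows(np.array((.49,.0,.26)),flatTool(.95),9,62)
P,Q=rows(np.array((*D,.13)),F,12,50,P,Q)
E
```

```text
top [0.4315 0.3035 0.217 ] 12.43
[[-0.3, -0.0], [0.4, -0.3], [0.3, -0.0], [-0.3, 0.3]]
scene [0.4358 0.3106 0.217 ] 12.43
[[-0.0, -0.2], [0.0, -0.0], [0.3, 0.2], [-0.4, 0.0]]
corr [0.4341 0.3066 0.217 ] [0.4342 0.3077 0.217 ]
max 1.0
[[0.13,-0.03,-0.13,0.57,-0.24,1.0,62],[0.13,-0.04,-0.13,0.58,-0.24,1.0,62],[0.12,-0.06,-0.14,0.57,-0.23,1.0,62],[0.1,-0.08,-0.13,0.57,-0.24,1.0,62],[0.1,-0.1,-0.12,0.58,-0.24,1.0,62],[0.09,-0.11,-0.13,0.57,-0.24,1.0,62],[0.08,-0.12,-0.12,0.57,-0.23,0.99,62],[0.06,-0.13,-0.12,0.58,-0.24,1.0,62],[0.04,-0.15,-0.11,0.57,-0.24,1.0,62]]
max 0.71
[[0.36,-0.37,0.22,0.0,0.0,0.7,50],[0.34,-0.4,0.21,0.0,0.0,0.7,50],[0.32,-0.41,0.22,0.0,0.0,0.7,50],[0.28,-0.44,0.22,0.0,0.0,0.7,50],[0.26,-0.45,0.21,0.0,0.0,0.71,50],[0.24,-0.46,0.22,0.0,0.0,0.7,50],[0.2,-0.48,0.22,0.0,0.0,0.7,50],[0.18,-0.49,0.21,0.0,0.0,0.7,50],[0.14,-0.5,0.22,0.0,0.0,0.7,50],[0.11,-0.51,0.22,0.0,0.0,0.7,50],[0.09,-0.51,0.22,0.0,0.0,0.7,50],[0.05,-0.52,0.21,0.0,0.0,0.7,50]]
```

>>> {"fn": "servo_tool", "kwargs": {
  "moves": [
    [0.13,-0.03,-0.13,0.57,-0.24,1,62],
    [0.13,-0.04,-0.13,0.58,-0.24,1,62],
    [0.12,-0.06,-0.14,0.57,-0.23,1,62],
    [0.1,-0.08,-0.13,0.57,-0.24,1,62],
    [0.1,-0.1,-0.12,0.58,-0.24,1,62],
    [0.09,-0.11,-0.13,0.57,-0.24,1,62],
    [0.08,-0.12,-0.12,0.57,-0.23,0.99,62],
    [0.06,-0.13,-0.12,0.58,-0.24,1,62],
    [0.04,-0.15,-0.11,0.57,-0.24,1,62]
  ]
}}

```text
time_s: 34.83
ee_pos: [0.4901, -0.0001, 0.2577]
tool_rot: [-0.003, 0.89, 0.456, -0.002]
ft_force: [0.0, 0.0, 1.0]
grip_width: 0.724
```

>>> {"fn": "servo_tool", "kwargs": {
  "moves": [
    [0.36,-0.37,0.22,0,0,0.7,50],
    [0.34,-0.4,0.21,0,0,0.7,50],
    [0.32,-0.41,0.22,0,0,0.7,50],
    [0.28,-0.44,0.22,0,0,0.7,50],
    [0.26,-0.45,0.21,0,0,0.71,50],
    [0.24,-0.46,0.22,0,0,0.7,50],
    [0.2,-0.48,0.22,0,0,0.7,50],
    [0.18,-0.49,0.21,0,0,0.7,50],
    [0.14,-0.5,0.22,0,0,0.7,50],
    [0.11,-0.51,0.22,0,0,0.7,50],
    [0.09,-0.51,0.22,0,0,0.7,50],
    [0.05,-0.52,0.21,0,0,0.7,50]
  ]
}}

```text
time_s: 36.33
ee_pos: [0.4339, 0.308, 0.128]
tool_rot: [-0.001, 0.994, 0.107, -0.002]
ft_force: [0.3, -0.3, 0.3]
grip_width: 0.586
```

```bash
python3 - <<'E'
from plan import *
p,R,o=where(); print(p)
rows(np.array((.4341,.307,.05)),flatTool(.217),6,40)
E
```

```text
t 36.33 p [0.43 0.31 0.13] case mm [-107.8  372.3  111. ] F [ 0.3 -0.3  0.3] w 50.0 z [-0.  0. -1.] x [ 0.98  0.21 -0.  ] q [-0.2   0.64 -0.69  2.11  0.69  0.63 -1.16]
[0.43 0.31 0.13]
max 0.26
[[0.0,0.0,0.26,-0.01,0.01,-0.01,40],[0.0,0.01,0.26,0.0,0.0,0.0,40],[0.0,0.0,0.26,-0.01,0.01,-0.01,40],[0.0,0.01,0.26,0.0,0.01,0.0,40],[0.0,0.0,0.26,-0.01,0.0,-0.01,40],[0.0,0.0,0.26,0.0,0.01,0.0,40]]
```

>>> {"fn": "servo_tool", "kwargs": {
  "moves": [
    [0,0,0.26,-0.01,0.01,-0.01,40],
    [0,0.01,0.26,0,0,0,40],
    [0,0,0.26,-0.01,0.01,-0.01,40],
    [0,0.01,0.26,0,0.01,0,40],
    [0,0,0.26,-0.01,0,-0.01,40],
    [0,0,0.26,0,0.01,0,40],
    [0,0,0,0,0,0,34]
  ]
}}

```text
time_s: 37.2
ee_pos: [0.4339, 0.306, 0.05]
tool_rot: [0.0, 0.994, 0.109, -0.0]
ft_force: [0.7, 0.1, 0.0]
grip_width: 0.398
```

```bash
python3 - <<'E'
from plan import *
from plant import snapshot
p,R,o=where(); print(p*1000)
for c in("scene","top"):
    s=snapshot(c)["image"]; cv2.imwrite(f"pics/{c}17.png",s[:,:,::-1])
crop("pics/scene17.png",290,365,215,290,8,"pics/s17.png")
E
```

```text
t 37.2 p [0.43 0.31 0.05] case mm [-143.6  370.4   41.7] F [0.7 0.1 0. ] w 34.0 z [-0. -0. -1.] x [ 0.98  0.22 -0.  ] q [-0.31  0.74 -0.54  2.15  0.85  0.48 -1.3 ]
[433.85 306.02  50.01]
```

View pics/s17.png

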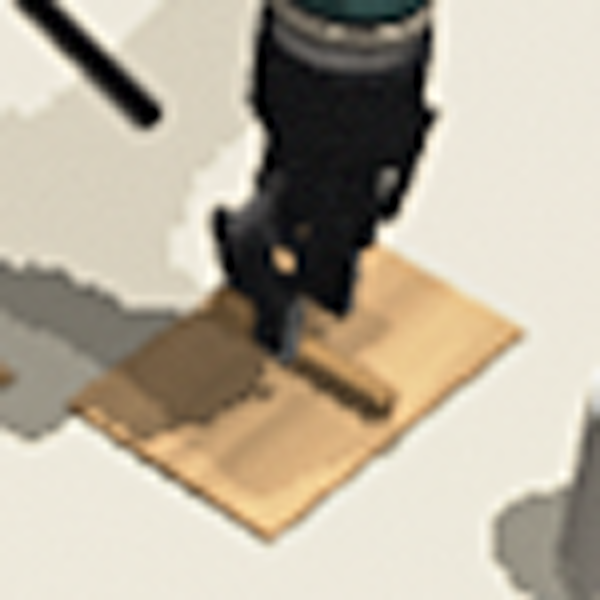

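>>> {"fn": "servo_tool", "kwargs": {
  "moves": [
    [0,0,0.12,0,0,0,30],
    [0,0,0.12,0,0,0,26],
    [0,0,0.08,0,0,0,24],
    [0,0,0,0,0,0,24]
  ],
  "squeeze": 50
}}

```text
time_s: 37.8
ee_pos: [0.4342, 0.3063, 0.0347]
tool_rot: [-0.0, 0.994, 0.109, 0.0]
ft_force: [-0.4, 0.5, 0.1]
grip_width: 0.28
```

>>> {"fn": "servo_tool", "kwargs": {
  "moves": [
    [0,0,0,0,0,0,6],
    [0,0,0,0,0,0,6],
    [0,0,0,0,0,0,6],
    [0,0,0,0,0,0,6]
  ]
}}

```text
time_s: 38.3
ee_pos: [0.4343, 0.3065, 0.0352]
tool_rot: [-0.001, 0.994, 0.109, 0.0]
ft_force: [-0.3, -0.5, 0.5]
grip_width: 0.116
```

```bash
python3 - <<'E'
from plan import *
p,R,o=where(); print(p*1000,o["ft_torque"])
E
```

```text
t 38.3 p [0.43 0.31 0.04] case mm [-149.8  370.8   28.3] F [-0.3 -0.5  0.5] w 9.9 z [ 0.  0. -1.] x [0.98 0.22 0.  ] q [-0.33  0.76 -0.51  2.15  0.89  0.45 -1.33]
[434.33 306.53  35.17] [-0.04  0.09  0.  ]
```

```bash
python3 - <<'E'
from plan import *
p,R,o=cur()
P,Q=rows(p+np.array([0,0,.2]),R,6,6)
P,Q=rows(np.array([.47,.1,.30]),flatTool(.19),7,6,P,Q)
P,Q=rows(c2w((0,0,200)),caseTool(),9,6,P,Q)
print(P,c2w((0,0,200)))
E
```

```text
max 0.67
[[0.0,0.0,-0.67,0.0,0.0,0.0,6],[0.0,0.0,-0.66,0.0,0.0,0.0,6],[0.0,0.0,-0.67,0.0,0.0,0.0,6],[0.0,0.0,-0.67,0.0,0.0,0.0,6],[0.0,0.0,-0.66,0.0,0.0,0.0,6],[0.0,0.0,-0.67,0.0,0.0,0.0,6]]
max 0.6
[[-0.03,0.6,-0.19,0.0,0.0,0.05,6],[-0.02,0.59,-0.18,0.0,0.0,0.04,6],[-0.03,0.6,-0.19,-0.01,0.0,0.05,6],[-0.02,0.6,-0.18,0.0,-0.01,0.05,6],[-0.02,0.6,-0.19,0.0,0.0,0.05,6],[-0.01,0.6,-0.18,0.0,0.0,0.04,6],[-0.01,0.59,-0.19,0.0,0.0,0.05,6]]
max 0.6
[[0.12,0.36,0.1,0.0,0.6,0.01,6],[0.12,0.36,0.1,-0.01,0.6,0.02,6],[0.11,0.36,0.11,0.0,0.6,0.01,6],[0.11,0.36,0.12,-0.01,0.6,0.02,6],[0.1,0.36,0.12,0.0,0.6,0.01,6],[0.09,0.36,0.12,0.0,0.6,0.02,6],[0.09,0.36,0.14,-0.01,0.6,0.01,6],[0.08,0.36,0.13,0.0,0.6,0.02,6],[0.08,0.36,0.14,-0.01,0.6,0.01,6]]
[ 0.55 -0.05  0.26] [ 0.55 -0.05  0.26]
```

>>> {"fn": "servo_tool", "kwargs": {
  "moves": [
    [0,0,-0.2,0,0,0,6],
    [0,0,-0.4,0,0,0,6],
    [0,0,-0.6,0,0,0,6],
    [0,0,-0.8,0,0,0,6],
    [0,0,-0.8,0,0,0,6],
    [0,0,-0.8,0,0,0,6],
    [0,0,-0.4,0,0,0,6]
  ]
}}

```text
time_s: 39.17
ee_pos: [0.4346, 0.3067, 0.2373]
tool_rot: [-0.001, 0.994, 0.109, 0.002]
ft_force: [1.1, -0.0, -1.2]
grip_width: 0.121
```

>>> {"fn": "servo_tool", "kwargs": {
  "moves": [
    [-0.03,0.6,-0.19,0,0,0.05,6],
    [-0.02,0.59,-0.18,0,0,0.04,6],
    [-0.03,0.6,-0.19,-0.01,0,0.05,6],
    [-0.02,0.6,-0.18,0,-0.01,0.05,6],
    [-0.02,0.6,-0.19,0,0,0.05,6],
    [-0.01,0.6,-0.18,0,0,0.04,6],
    [-0.01,0.59,-0.19,0,0,0.05,6]
  ]
}}

```text
time_s: 40.05
ee_pos: [0.4696, 0.0987, 0.2996]
tool_rot: [0.0, 0.996, 0.095, -0.001]
ft_force: [0.7, 0.6, -0.1]
grip_width: 0.12
```

>>> {"fn": "servo_tool", "kwargs": {
  "moves": [
    [0.12,0.36,0.1,0,0.6,0.01,6],
    [0.12,0.36,0.1,-0.01,0.6,0.02,6],
    [0.11,0.36,0.11,0,0.6,0.01,6],
    [0.11,0.36,0.12,-0.01,0.6,0.02,6],
    [0.1,0.36,0.12,0,0.6,0.01,6],
    [0.09,0.36,0.12,0,0.6,0.02,6],
    [0.09,0.36,0.14,-0.01,0.6,0.01,6]
  ]
}}

```text
time_s: 40.92
ee_pos: [0.5353, -0.0165, 0.2648]
tool_rot: [-0.016, 0.979, 0.089, 0.181]
ft_force: [-0.5, -0.9, -0.9]
grip_width: 0.117
```

```bash
python3 - <<'E'
from plan import *
p,R,o=where(); print(p*1000,o["ft_torque"])
a,b=c2w((0,0,170)),caseTool()
sim([(a,b,8)],o["joints"],p,R)
P,Q=rows(a,b,8,6)
E
```

```text
t 40.92 p [ 0.54 -0.02  0.26] case mm [ -8.   35.  213.8] F [-0.5 -0.9 -0.9] w 10.0 z [ 0.35  0.06 -0.93] x [0.92 0.17 0.36] q [ 0.62  0.33 -0.79  2.22  0.59  0.37 -0.44]
[535.25 -16.55 264.84] [-0.11  0.45  0.04]
[ 0.57 -0.05  0.23] [ 0.46  0.38 -0.51  2.25  0.79  0.13 -0.57] 0.0 0.0
max 0.16
[[0.03,0.09,0.11,0.0,0.15,0.0,6],[0.03,0.08,0.1,0.0,0.15,0.01,6],[0.03,0.09,0.11,0.0,0.15,0.0,6],[0.03,0.09,0.11,0.0,0.15,0.01,6],[0.02,0.09,0.11,0.0,0.15,0.0,6],[0.03,0.08,0.11,0.0,0.15,0.0,6],[0.02,0.09,0.1,0.0,0.16,0.01,6],[0.02,0.09,0.11,0.0,0.15,0.0,6]]
```

>>> {"fn": "servo_tool", "kwargs": {
  "moves": [
    [0.03,0.09,0.11,0,0.15,0,6],
    [0.03,0.08,0.1,0,0.15,0.01,6],
    [0.03,0.09,0.11,0,0.15,0,6],
    [0.03,0.09,0.11,0,0.15,0.01,6],
    [0.02,0.09,0.11,0,0.15,0,6],
    [0.03,0.08,0.11,0,0.15,0,6],
    [0.02,0.09,0.1,0,0.16,0.01,6],
    [0.02,0.09,0.11,0,0.15,0,6],
    [0,0,0,0,0,0,6]
  ]
}}

```text
time_s: 42.05
ee_pos: [0.5685, -0.0456, 0.2299]
tool_rot: [-0.021, 0.969, 0.087, 0.232]
ft_force: [1.0, 1.1, -0.9]
grip_width: 0.121
```

```bash
python3 - <<'E'
from plan import *
from plant import snapshot
p,R,o=where(); print(p*1000,o["ft_torque"])
for c in("scene","top"):
    s=snapshot(c)["image"]; cv2.imwrite(f"pics/{c}18.png",s[:,:,::-1])
crop("pics/scene18.png",185,285,120,230,5.4,"pics/s18.png")
a,b=c2w((0,0,135)),caseTool()
sim([(a,b,8)],o["joints"],p,R)
P,Q=rows(a,b,6,6)
E
```

```text
t 42.05 p [ 0.57 -0.05  0.23] case mm [  0.7   0.5 170.1] F [ 1.   1.1 -0.9] w 10.3 z [ 0.45  0.08 -0.89] x [0.88 0.16 0.45] q [ 0.47  0.38 -0.53  2.25  0.81  0.13 -0.58]
[568.5  -45.57 229.9 ] [-0.11  0.6   0.01]
[ 0.58 -0.04  0.2 ] [ 0.37  0.44 -0.41  2.25  1.29  0.08 -1.06] 0.01 0.0
max 0.12
[[0.0,0.0,0.12,0.0,0.0,0.0,6],[-0.01,0.01,0.12,0.0,0.0,0.0,6],[0.0,0.0,0.11,0.0,0.0,0.0,6],[-0.01,0.0,0.12,0.0,0.0,0.01,6],[0.0,0.01,0.12,-0.01,-0.01,0.0,6],[0.0,0.0,0.12,0.0,0.0,0.0,6]]
```

View pics/s18.png

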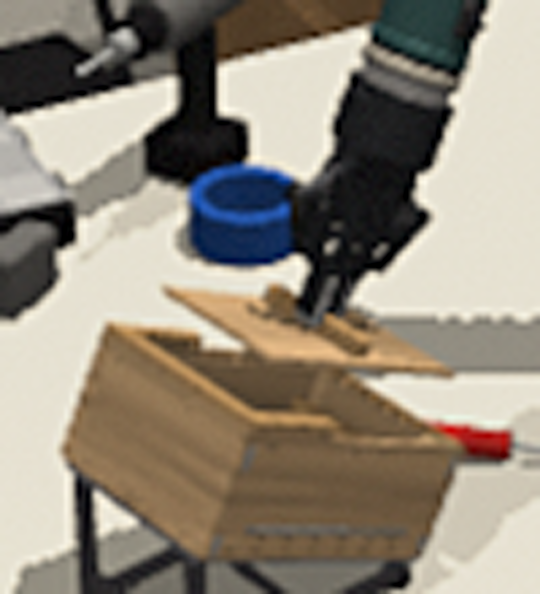

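>>> {"fn": "servo_tool", "kwargs": {
  "moves": [
    [0,0,0.12,0,0,0,6],
    [-0.01,0.01,0.12,0,0,0,6],
    [0,0,0.11,0,0,0,6],
    [-0.01,0,0.12,0,0,0.01,6],
    [0,0.01,0.12,-0.01,-0.01,0,6],
    [0,0,0.12,0,0,0,6],
    [0,0,0,0,0,0,6]
  ]
}}

```text
time_s: 43.02
ee_pos: [0.5838, -0.0433, 0.1977]
tool_rot: [-0.021, 0.969, 0.087, 0.232]
ft_force: [-0.5, -0.5, -0.8]
grip_width: 0.122
```

```bash
python3 - <<'E'
from plan import *
from plant import snapshot
p,R,o=where(); print(o["ft_torque"])
for c in("scene","top"):
    s=snapshot(c)["image"]; cv2.imwrite(f"pics/{c}19.png",s[:,:,::-1])
crop("pics/scene19.png",185,285,130,230,6,"pics/s19.png")
crop("pics/top19.png",235,315,125,215,6.5,"pics/t19.png")
a,b=c2w((0,0,108)),caseTool()
print(np.rad2deg(Ro.from_matrix(R.T@b).as_rotvec()))
sim([(a,b,8)],o["joints"],p,R)
P,Q=rows(a,b,6,6)
E
```

```text
t 43.02 p [ 0.58 -0.04  0.2 ] case mm [ -0.1   0.  134.4] F [-0.5 -0.5 -0.8] w 10.4 z [ 0.45  0.08 -0.89] x [0.88 0.16 0.45] q [ 0.37  0.44 -0.41  2.25  1.29  0.08 -1.06]
[-0.13  0.54  0.01]
[-0.01  0.06  0.02]
[ 0.6  -0.04  0.17] [ 0.44  0.51 -0.52  2.24  1.7   0.15 -1.46] 0.0 0.0
max 0.09
[[0.0,0.0,0.09,0.0,0.0,0.0,6],[0.0,0.0,0.09,0.0,0.0,0.0,6],[0.0,0.0,0.09,0.0,0.0,0.0,6],[0.0,0.0,0.09,0.0,0.0,0.0,6],[0.0,0.0,0.09,0.0,0.0,0.0,6],[0.0,0.0,0.09,0.0,0.01,-0.01,6]]
```

View pics/s19.png

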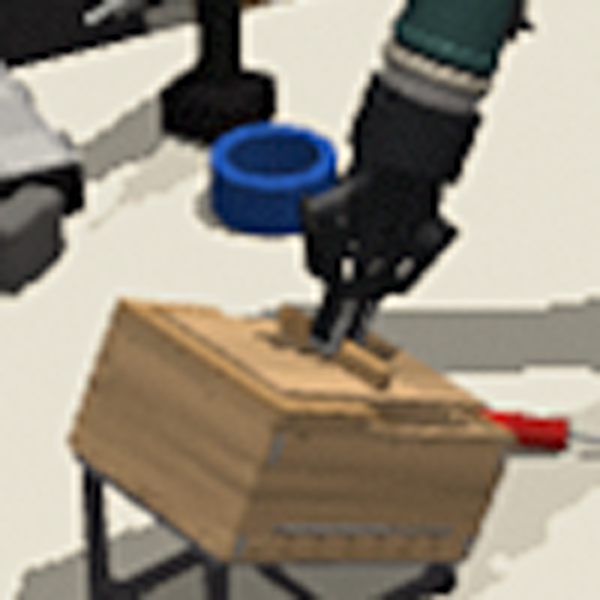

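View pics/t19.png

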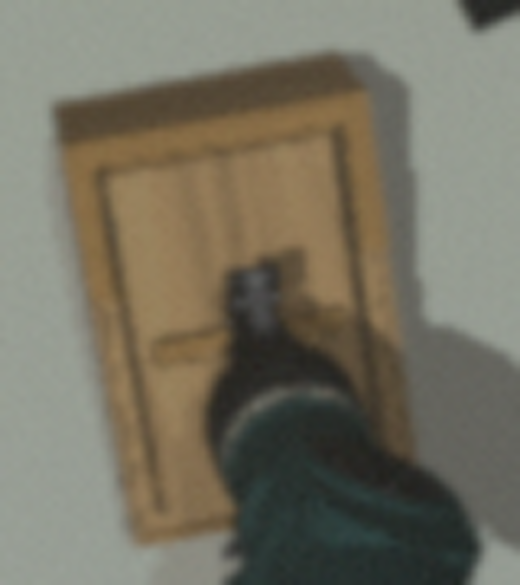

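The plate sits inside the opening, with dark gaps on both sides at (105,200) and (345,200) in the crop. Lowering further while watching the force.

>>> {"fn": "servo_tool", "kwargs": {
  "moves": [
    [0,0,0.09,0,0,0,6],
    [0,0,0.09,0,0,0,6],
    [0,0,0.09,0,0,0,6],
    [0,0,0,0,0,0,6]
  ]
}}

```text
time_s: 43.62
ee_pos: [0.5898, -0.0425, 0.1863]
tool_rot: [-0.021, 0.969, 0.086, 0.232]
ft_force: [-0.4, -0.5, -0.9]
grip_width: 0.12
```

>>> {"fn": "servo_tool", "kwargs": {
  "moves": [
    [0,0,0.09,0,0,0,6],
    [0,0,0.09,0,0,0,6],
    [0,0,0.09,0,0,0,6],
    [0,0,0,0,0,0,6]
  ]
}}

```text
time_s: 44.12
ee_pos: [0.5958, -0.0415, 0.1741]
tool_rot: [-0.021, 0.969, 0.086, 0.232]
ft_force: [-0.2, 0.7, -1.2]
grip_width: 0.119
```

```bash
python3 - <<'E'
from plan import *
p,R,o=where(); print(o["ft_torque"])
a,b=c2w((0,0,98)),caseTool()
print(np.rad2deg(Ro.from_matrix(R.T@b).as_rotvec()))
P,Q=rows(a,b,3,6)
E
```

```text
t 44.12 p [ 0.6  -0.04  0.17] case mm [ -0.1  -0.3 107.9] F [-0.2  0.7 -1.2] w 10.1 z [ 0.45  0.08 -0.89] x [0.88 0.16 0.45] q [ 0.42  0.51 -0.5   2.24  1.71  0.14 -1.47]
[-0.09  0.6   0.03]
[ 0.01  0.03 -0.06]
max 0.07
[[0.0,0.0,0.07,0.0,0.0,0.0,6],[0.0,0.0,0.06,0.0,0.0,-0.01,6],[0.0,-0.01,0.07,0.0,0.01,0.0,6]]
```

>>> {"fn": "servo_tool", "kwargs": {
  "moves": [
    [0,0,0.07,0,0,0,6],
    [0,0,0.06,0,0,-0.01,6],
    [0,-0.01,0.07,0,0.01,0,6],
    [0,0,0,0,0,0,6]
  ]
}}

```text
time_s: 44.62
ee_pos: [0.6002, -0.0401, 0.165]
tool_rot: [-0.021, 0.968, 0.086, 0.233]
ft_force: [-0.8, -0.3, -1.0]
grip_width: 0.119
```

>>> {"fn": "servo_tool", "kwargs": {
  "moves": [
    [0,0,0.02,0,0,0,6],
    [0,0,0,0,0,0,6]
  ]
}}

```text
time_s: 44.88
ee_pos: [0.6007, -0.0401, 0.1645]
tool_rot: [-0.02, 0.968, 0.086, 0.233]
ft_force: [-0.5, -0.3, -1.6]
grip_width: 0.12
```

>>> {"fn": "servo_tool", "kwargs": {
  "moves": [
    [0,0,0.02,0,0,0,6],
    [0,0,0,0,0,0,6]
  ]
}}

```text
time_s: 45.12
ee_pos: [0.6012, -0.04, 0.1636]
tool_rot: [-0.02, 0.968, 0.087, 0.233]
ft_force: [0.2, -0.3, -0.2]
grip_width: 0.119
```

```bash
python3 - <<'E'
from plan import *
p,R,o=where(); print(o["ft_torque"])
E
```

```text
t 45.12 p [ 0.6  -0.04  0.16] case mm [ 0.1  0.2 96. ] F [ 0.2 -0.3 -0.2] w 10.2 z [ 0.45  0.08 -0.89] x [0.88 0.16 0.46] q [ 0.45  0.54 -0.55  2.23  1.79  0.19 -1.53]
[-0.09  0.61  0.01]
```

>>> {"fn": "servo_tool", "kwargs": {
  "moves": [
    [0,0,0.02,0,0,0,6],
    [0,0,0,0,0,0,6]
  ]
}}

```text
time_s: 45.38
ee_pos: [0.6015, -0.04, 0.1631]
tool_rot: [-0.02, 0.968, 0.087, 0.233]
ft_force: [-2.6, -0.6, 4.1]
grip_width: 0.123
```

>>> {"fn": "servo_tool", "kwargs": {
  "moves": [
    [0,0,0.02,0,0,0,6],
    [0,0,0,0,0,0,6]
  ]
}}

```text
time_s: 45.62
ee_pos: [0.6014, -0.04, 0.163]
tool_rot: [-0.02, 0.968, 0.087, 0.233]
ft_force: [-8.6, -2.4, 14.8]
grip_width: 0.116
```

```bash
python3 - <<'E'
from plan import *
from plant import snapshot
p,R,o=where(); print(o["ft_torque"])
for c in("scene","top"):
    s=snapshot(c)["image"]; cv2.imwrite(f"pics/{c}20.png",s[:,:,::-1])
crop("pics/scene20.png",185,285,130,230,6,"pics/s20.png")
E
```

```text
t 45.62 p [ 0.6  -0.04  0.16] case mm [ 0.1  0.2 95.4] F [-8.6 -2.4 14.8] w 9.9 z [ 0.45  0.08 -0.89] x [0.88 0.16 0.46] q [ 0.46  0.55 -0.56  2.23  1.79  0.19 -1.54]
[-0.12  0.77 -0.01]
```

View pics/s20.png

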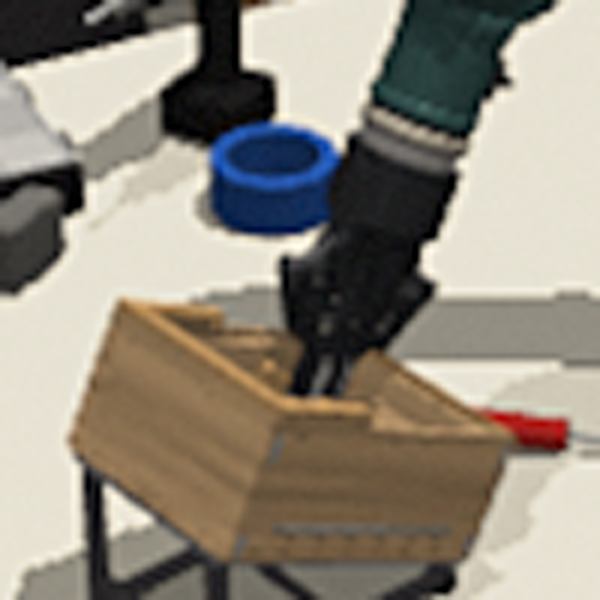

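Contact came at case z 95.4 against 95.2 expected, so the plate is seated. Releasing.

>>> {"fn": "servo_tool", "kwargs": {
  "moves": [
    [0,0,-0.02,0,0,0,14],
    [0,0,0,0,0,0,24],
    [0,0,0,0,0,0,30],
    [0,0,0,0,0,0,30],
    [0,0,-0.15,0,0,0,30],
    [0,0,-0.3,0,0,0,30],
    [0,0,-0.5,0,0,0,30],
    [0,0,-0.6,0,0,0,30],
    [0,0,-0.6,0,0,0,30]
  ]
}}

```text
time_s: 46.85
ee_pos: [0.5561, -0.0481, 0.2528]
tool_rot: [-0.02, 0.969, 0.086, 0.232]
ft_force: [0.5, -0.0, -0.3]
grip_width: 0.349
```

>>> {"fn": "servo_tool", "kwargs": {
  "moves": [
    [-0.3,-0.3,-0.6,0,-0.8,0,30],
    [-0.3,-0.4,-0.6,0,-0.8,0,30],
    [-0.3,-0.5,-0.5,0,-0.8,0,30],
    [-0.3,-0.6,-0.4,0,-0.8,0,30],
    [0,-0.6,0,0,-0.8,0,30],
    [0,-0.6,0,0,0,0,30],
    [0,0,0,0,0,0,30]
  ]
}}

```text
time_s: 47.72
ee_pos: [0.4368, 0.0851, 0.3283]
tool_rot: [-0.005, 0.994, 0.091, 0.062]
ft_force: [0.5, -0.0, -1.0]
grip_width: 0.353
```

```bash
python3 - <<'E'
from plan import *
from plant import snapshot
p,R,o=where()
for c in("scene","top"):
    s=snapshot(c)["image"]; cv2.imwrite(f"pics/{c}21.png",s[:,:,::-1])
crop("pics/scene21.png",185,285,130,230,6,"pics/s21.png")
crop("pics/top21.png",235,315,125,215,6.5,"pics/t21.png")
E
```

```text
t 47.73 p [0.44 0.09 0.33] case mm [-49.6 152.5 306.1] F [ 0.5 -0.  -1. ] w 30.2 z [ 0.12  0.02 -0.99] x [0.98 0.18 0.12] q [ 0.75  0.24 -1.21  2.16  0.37  0.8  -0.5 ]
```

View pics/top21.png

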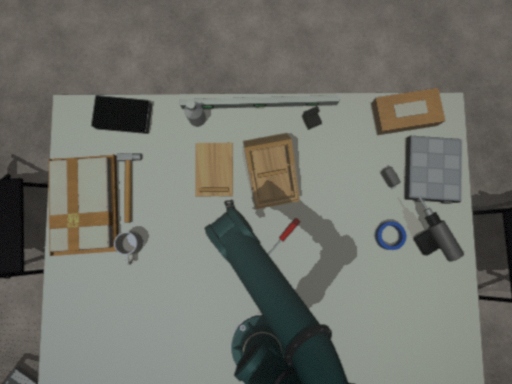

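View pics/t21.png

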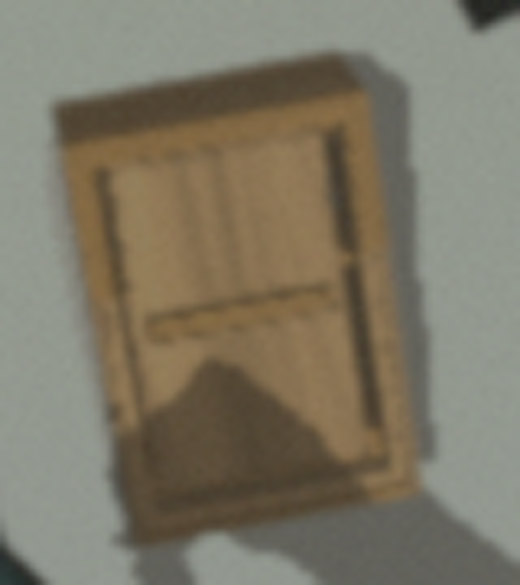

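View pics/s21.png

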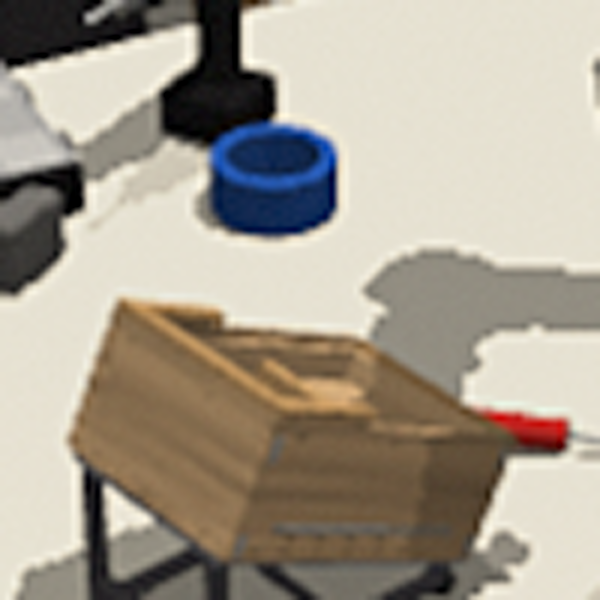

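```bash
python3 - <<'E'
from h import *
t=lambda p:un(p,(235,125),6.5)
obs=[("top",t((110,170)),(95,58,65)),("top",t((330,132)),(95,-58,65)),("top",t((147,340)),(-6,50,80)),("top",t((340,303)),(-6,-50,80)),("top",t((147,318)),(6,50,80)),("top",t((328,285)),(6,-50,80))]
f=fit(obs,1,.078,[.64,-.03,.17],"div in case-like frame")
d=np.array([f[0]-.6424,f[1]+.0359]);print("offset mm (along horiz, across):",(Ro.from_euler('z',-.1755).apply([*d,0])*1000).round(1),"yaw diff deg",np.rad2deg(f[2]-.1755).round(2))
E
```

```text
div in case-like frame [ 0.6425 -0.0359  0.1456] 8.34
[[-0.5, -2.7], [-0.5, -2.0], [0.6, 0.1], [-0.4, 1.4], [0.1, 0.2], [1.0, 0.9]]
offset mm (along horiz, across): [ 0.2 -0.   0. ] yaw diff deg -1.71
```

```bash
python3 - <<'E'
from h import *
t=lambda p:un(p,(235,125),6.5)
obs=[("top",t((147,340)),(-6,50,80)),("top",t((340,303)),(-6,-50,80)),("top",t((147,318)),(6,50,80)),("top",t((328,285)),(6,-50,80))]
f=fit(obs,1,.078,[.64,-.03,.17],"bar")
d=np.array([f[0]-.6424,f[1]+.0359]);print((Ro.from_euler('z',-.1755).apply([*d,0])*1000).round(1))
E
```

```text
bar [ 0.6447 -0.0335  0.1792] 10.27
[[0.4, -0.1], [-0.8, 0.3], [-0.2, 0.1], [0.5, -0.3]]
[2.7 1.9 0. ]
```

View pics/scene21.png

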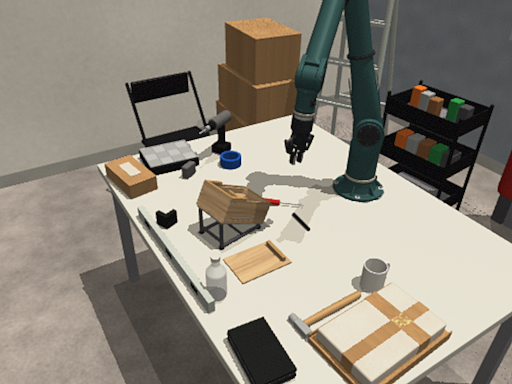

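The divider's bar measures about 3 mm along and 2 mm across from centre, with yaw within 0.2 deg. The lid lies flat at (258,261). The marker, screwdriver, tape roll, mug and hammer are where they started.

```bash
python3 - <<'E'
from plant import finish_job,get_obs
print(get_obs()["time_s"]); print(finish_job())
E
```

```text
47.825
the job is handed in; nothing more can be done
None
```

The job is handed in at 47.8 s of the 72 s. All four steps were carried out in order, but hand-in reports no verdict.

**What I did**
- **Lid:** I raised the low end by 3 deg and drew it over the stop lip and out of the grooves, tilting it more as the tail came free. It was then set flat on the table to the left of the stand, handle up.
- **Carton:** It was stood on the floor of the low-end bay, let go, and seen upright and in line with the case before I fetched the divider.
- **Divider:** It was lowered between the walls onto its cleats, handle up.

**What the last checks showed**
- **Lid:** Contact on the table was felt at 7 N before release. The fit from both cameras agreed with the gripper's position to about 1.5 mm.
- **Carton:** It met the bay floor at about 12 N and stood in the bay after release. It is hidden under the divider in the last pictures.
- **Divider:** It met its seat within 0.2 mm of the expected height. From the handle bar it sits about 3 mm along and 2 mm across from centre, with yaw within 0.2 deg.
- **Other things:** They look to be where they were at the start. I compared them by eye and did not measure them.

**What disagreed or failed**
- The two cameras differed by 4 to 7 mm on the same objects. I corrected this using the lid's known position after it was laid down.
- My first fit of the seated divider included its upper corners and came out with poor residuals. The end wall hides that edge in the top view, so I used the bar alone.
- My first approach to the lid handle ran into a wrist joint limit. I worked out the arm's geometry from its own readings and came in another way.

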